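# Set up the new-books display in the library workroom

### The job

First clear the stamp off the display stand's ledge into the grey tray. Then lean every book from the sorter on the display stand, side by side, upright way up, its foot against the dark lip and its back resting on the backboard, and hang every section sign astride the bar of the rail. Let no book fall over, and leave the pen pot, the glue and the book pile where they are.

Things in the scene. Friction and masses are not known exactly. Their poses are not given: they have to be found in the camera images.
- stand: fixed wooden display stand for books. Origin: centre of its underside on the table; z up, y along its 360 mm long ledge (ends open; three books fit side by side), x from the backboard towards the lip, roughly away from the robot. Ledge top 12 mm above the table, 50 mm deep between backboard and lip
- backboard_top (a point): middle of the inner top edge of the stand's upright backboard (robot side): x = -25 mm in the stand's frame, 112 mm above the table; the board is 12 mm thick
- lip (a point): middle of the inner top edge of the stand's dark lip (the stop, far side): x = +25 mm in the stand's frame, 30 mm above the table; the lip is 10 mm thick. A book with its foot against the lip and its back on the backboard's top edge leans 0.30 rad (17 deg) from upright
- sorter: fixed grey steel desk sorter, base 190 x 115 x 10 mm, in which the books stand upright. Origin: centre of its underside. Three slots at x = -70, 0, +70 mm, each 27 mm wide between two 4 mm upright plates whose tops are 65 mm above the table; slot floor 10 mm above the table; open at the y ends
- rail: fixed wooden stand with a horizontal aluminium bar. Origin: centre of its underside; the bar runs along its x, 12 mm thick, its axis 130 mm above the table, free between the posts from x = -128 to +128 mm; base 280 x 90 x 12 mm
- tray: fixed grey open tray 110 x 100 mm (x, y), walls 4 mm thick and 30 mm high. Origin: centre of its underside; floor about 4 mm above the table
- stamp: green hand stamp with a black handle, about 90 g. Base 36 x 60 x 18 mm (x, y, z), handle block 24 x 24 mm from 18 to 75 mm above its origin. Origin: centre of its underside; z up through the handle. Starts on the stand's ledge
- book0: blue hardcover book, about 260 g, 20 mm thick (x) x 95 mm wide (y) x 180 mm tall (z). Origin: centre of its bottom edge face; z points up the book. Starts upright in a slot of the sorter; may be absent. Either cover may face out
- sign0: saddle-shaped plywood section sign with red panels, about 70 g: an upside-down U, 60 mm wide along its x, 46 mm deep over its two legs along its y, 52 mm tall. Legs 12 mm thick, 22 mm clear between them, roof 8 mm thick. Origin: midway between the feet of the legs, z up. Starts standing on its legs on the table; may be absent
- sign0_roof (a point): centre of the underside of that sign's roof, 44 mm above the sign's origin: it rests on the bar when the sign hangs
- book1: yellow hardcover book, about 260 g, 20 mm thick (x) x 95 mm wide (y) x 180 mm tall (z). Origin: centre of its bottom edge face; z points up the book. Starts upright in a slot of the sorter; may be absent. Either cover may face out
- sign1: saddle-shaped plywood section sign with white panels, about 70 g: an upside-down U, 60 mm wide along its x, 46 mm deep over its two legs along its y, 52 mm tall. Legs 12 mm thick, 22 mm clear between them, roof 8 mm thick. Origin: midway between the feet of the legs, z up. Starts standing on its legs on the table; may be absent
- sign1_roof (a point): centre of the underside of that sign's roof, 44 mm above the sign's origin: it rests on the bar when the sign hangs
- book2: green hardcover book, about 260 g, 20 mm thick (x) x 95 mm wide (y) x 180 mm tall (z). Origin: centre of its bottom edge face; z points up the book. Starts upright in a slot of the sorter; may be absent. Either cover may face out
- sign2: saddle-shaped plywood section sign with orange panels, about 70 g: an upside-down U, 60 mm wide along its x, 46 mm deep over its two legs along its y, 52 mm tall. Legs 12 mm thick, 22 mm clear between them, roof 8 mm thick. Origin: midway between the feet of the legs, z up. Starts standing on its legs on the table; may be absent
- sign2_roof (a point): centre of the underside of that sign's roof, 44 mm above the sign's origin: it rests on the bar when the sign hangs
- penpot: red pen pot, 72 mm across, 95 mm tall, loose bystander. Origin: centre of its underside
- glue: white glue bottle, 54 mm across, 130 mm tall, loose bystander. Origin: centre of its underside
- pile: two finished books lying flat, 120 x 170 x 44 mm, loose bystander. Origin: centre of its underside

How it is judged:
By the outcome, as a careful person would: the job done as asked, in the order asked, and still so for the second after the job is handed in, with the robot touching nothing.
Of book0, book1, book2 only 2 to 3 are there at a start; the rules pass over those that are not, and their reading is None.
Of sign0, sign1, sign2 only 2 to 3 are there at a start; the rules pass over those that are not, and their reading is None.
At some moment in a run one of stamp, sign0, sign1, sign2 may be knocked a few centimetres aside while the robot is not near it.
It also fails if it takes over 210 s, if anything falls off the work surface, if the arm or the gripper's body presses on something with over 40 N, if the wrist force passes 120 N, or if a joint passes its speed limit or range.

### The arm

A 6-joint arm with a two-finger parallel gripper is mounted at the origin on the work surface. World frame = base frame: x ahead of the robot, y to its left, z up, the work surface at z = 0. Lengths are in m, angles in rad, forces in N, time in s.
With the tool pointing down it reaches from about 0.35 to 0.775 m from the base axis. Payload 7.3 kg.
Tool frame: the origin (TCP) lies at the very end of the fingers, on their centre line; the grasp point (between the pads) lies 19 mm behind it; z points along the fingers, y is the line along which they close (so a half turn about z gives the same grasp; the last joint's range is limited). The gripper opens to 92 mm and grips with 3 to 60 N. Pads are 19 mm wide; open, the fingers measure 130 mm over their backs; the gripper's body (75 mm by 190 mm) begins 47 mm behind the grasp point.
Start: joints at [0.958, 0.342, 1.524, -0, 1.275, -0.146], TCP at [0.236, 0.469, 0.194] pointing down, gripper open.
Joint ranges: [-2.53, 2.53], [-0.77, 2.02], [0.04, 2.7], [-1, 4.14], [0.28, 2.66], [-3.11, 3.11]. Speed limits (rad/s): [2.57, 2.57, 3.14, 3.14, 3.14, 3.14].

### API

Orientations are given as [roll, pitch, yaw] about the fixed x, y, z axes, in that order (R = Rz(yaw) Ry(pitch) Rx(roll)).
In Python, from cell import * gives the robot as it stands.
- The arm moves only by the tool step_arm, never from a script. Its argument "commands" is a list of rows, each a list of 7 numbers: the opening, from 0 (shut) to 1 (fully open), then the shift along the world's x, y, z in cm, then the turn, a rotation vector about the world's x, y, z in rad. A call has 1 to 5 rows; each row is the pose to reach, as a shift and turn from the pose commanded when the call began; what a row does not reach only later rows make up. A row lasts 1/12 s, in which the tool goes at most 41.7 mm and 7.16 degrees, less where a joint would pass 70% of its speed; a pose out of reach is approached as far as the arm can. A call with a gripper value outside its range is refused whole. The fingers move at their own pace and stop on an object; "grip_force" is the grip in N (left out, the last holds). Time passes only in rows, so rows that repeat a pose let the fingers close. It gives the time, the measured TCP pose, the force, the opening and the grip force at its end, in the units of the state.
- observe(): the state, without advancing time (a new reading comes with each control period).
- read_camera(name): name is "scene" or "side" or "wrist"; returns the picture (400x640x3 uint8, red, green, blue); there is no depth.
- camera_model(name): a dict with "vfov" (degrees; the focal length in pixels is half the picture's height over the tangent of half this angle, whatever the lens; pixels are square), "cx", "cy" (the principal point, pixels), "world_to_cam" (4x4, takes a point from world to camera coordinates). Camera axes: x right, y up, looking along -z (the intrinsics and any distortion apply to the point x, -y, -z); pixel columns grow to the right and rows downward; lengths in m; the calibration is good to about 2 mm. A picture is of the moment at which its call begins: read the wrist's pose just before it. camera_model takes no time and is no camera call; for the wrist camera it gives the pose at the moment of the call.
- hand_in(): hands the job in; it is judged then, once.
The state is a dict: "time": time; "qpos": joint angles; "qvel": joint speeds; "joint_efforts": joint torques, N m; "tool_pos": TCP position; "tool_rot": TCP orientation; "contact_force": force on the tool from outside, world axes, zero at the start; "torque": the same for the moment, N m; "opening": finger opening in m; "grip_force": force on a finger pad.
Only numpy, scipy, OpenCV 4.12 (cv2) and the standard library are available. Lean on these libraries where they do the work, as an engineer would, in place of code of your own. Each camera call takes 0.05 s, during which the arm holds its last target. There are 200 camera calls.

## Working session

There is one attempt and no reset: what is moved stays moved. The work goes in short steps, Python scripts to look and compute and a tool call to move; the robot and the scene stay as the last step left them, time stands still between calls to the robot, and variables do not carry over. Pictures are saved under pics/ and viewed, at most 17 in all, crops included, and the job is handed in when it is done.

Besides the shell and the picture viewer there is one more tool, called as name([rows], argument=value, ...), one row to a line, values as JSON. step_arm: Moves the arm, as the interface text tells. Its arguments: {"type":"object","properties":{"commands":{"type":"array"},"grip_force":{"type":"number"}},"required":["commands"]}

```bash
ls; mkdir -p pics
python3 - <<'E'
from cell import *
import cv2
s=observe();print(s)
for n in("scene","side"):
    im=read_camera(n);cv2.imwrite(f"pics/{n}0.png",im[:,:,::-1])
    m=camera_model(n);print(n,m)
print(camera_model("wrist"))
a=cv2.imread("pics/scene0.png");b=cv2.imread("pics/side0.png")
E
```

```text
pics
{'time': 0.0, 'qpos': array([ 9.58021244e-01,  3.42727038e-01,  1.52496372e+00, -7.63647855e-06,
        1.27538319e+00, -1.45973836e-01]), 'qvel': array([ 1.90981931e-05,  1.70159830e-03, -2.70463444e-04,  1.03090718e-03,
        6.18866229e-04, -3.05085689e-03]), 'joint_efforts': array([-4.98606787e-04, -4.31236053e+01, -2.44220442e+01,  7.19049876e-02,
        5.59838698e-02, -1.03943676e-04]), 'tool_pos': array([0.23598944, 0.46849441, 0.19346135]), 'tool_rot': array([-3.14012605e+00, -2.08238464e-04,  2.67479348e+00]), 'contact_force': array([ 0.00136624,  0.3718277 , -0.02711607]), 'torque': array([-0.01914507, -0.04504092, -0.01540812]), 'grip_force': 0.0, 'opening': 0.09171683162125921}
scene {'vfov': 48.07924153153566, 'cx': 316.68295218842405, 'cy': 205.10957523474107, 'world_to_cam': array([[-0.45651857,  0.88965005, -0.0106576 ,  0.26059381],
       [-0.65802287, -0.32954967,  0.67705459,  0.3302141 ],
       [ 0.59882944,  0.31610094,  0.73585562, -1.82754487],
       [ 0.        ,  0.        ,  0.        ,  1.        ]])}
side {'vfov': 56.888091434076316, 'cx': 323.94430985441693, 'cy': 203.7681088198121, 'world_to_cam': array([[ 0.79872789, -0.60150638,  0.01496106, -0.46689308],
       [ 0.32680757,  0.45457027,  0.82859078, -0.27956115],
       [-0.5052035 , -0.65692918,  0.55965479, -0.84676759],
       [ 0.        ,  0.        ,  0.        ,  1.        ]])}
{'vfov': 65.46889279748346, 'cx': 317.3743477698391, 'cy': 205.55086242083945, 'world_to_cam': array([[ 0.45026222,  0.89289467, -0.00174468, -0.52487414],
       [-0.86029337,  0.43329744, -0.26860499,  0.03416875],
       [-0.23907999,  0.12244361,  0.96324883, -0.39099307],
       [ 0.        ,  0.        ,  0.        ,  1.        ]])}
```

View pics/scene0.png

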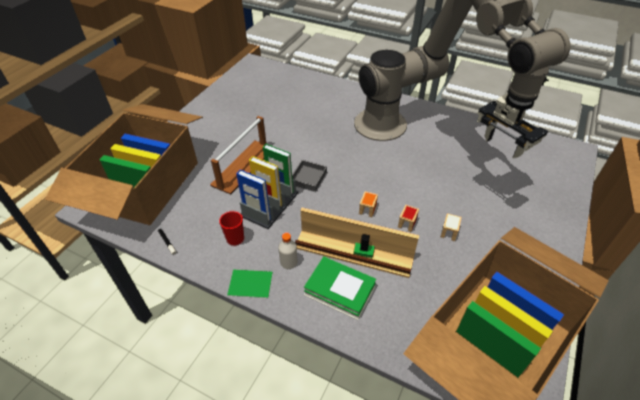

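View pics/side0.png

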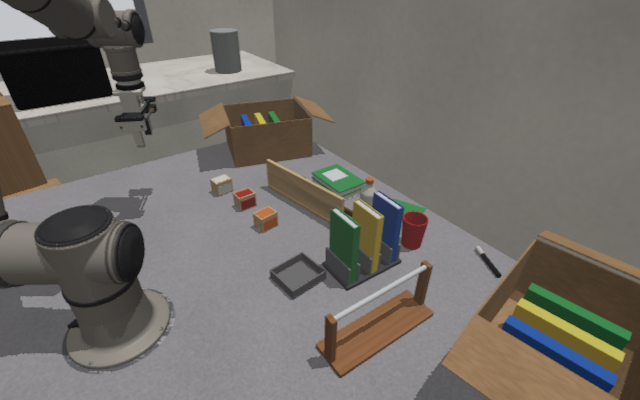

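Scene view: three books in the sorter (250–295, 150–225), three signs (369,201), (409,214), (452,224), the stamp (365,245) on the stand, the rail (240,160) and the tray (310,175). The side view shows the same. I'll enlarge both.

Run:
```python
import cv2
a=cv2.imread("pics/scene0.png")[110:290,200:480]
b=cv2.imread("pics/side0.png")[150:370,200:450]
cv2.imwrite("pics/scene0z.png",cv2.resize(a,(784,504),interpolation=cv2.INTER_CUBIC))
cv2.imwrite("pics/side0z.png",cv2.resize(b,(675,594),interpolation=cv2.INTER_CUBIC))
```

```text
(no output)
```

View pics/scene0z.png

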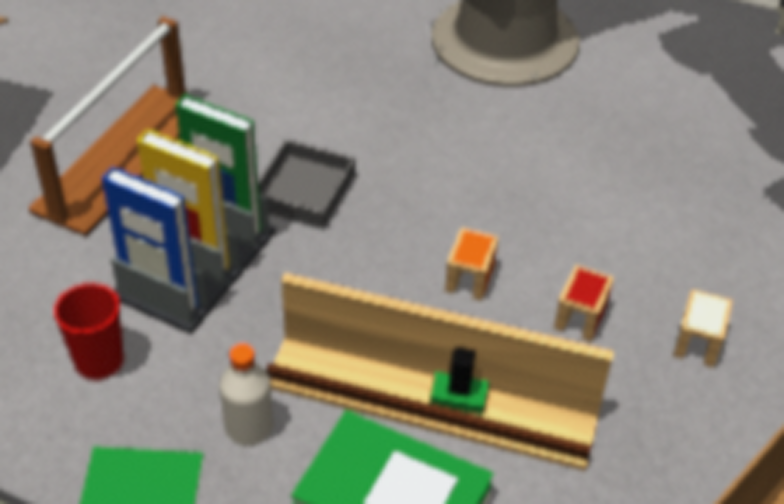

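View pics/side0z.png

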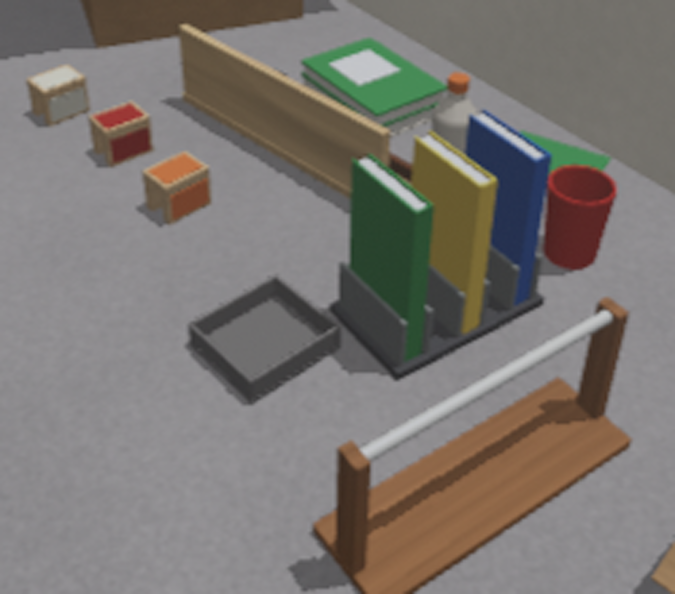

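The zooms show the backboard's top edge (283,277)-(612,352), the bar (47,140)-(168,28), book tops, sign tops and tray rim, all clear in both. Now I triangulate.

```bash
cat > h.py <<'E'
import numpy as np, cv2
from cell import *
def ray(m,uv):
    f=200/np.tan(np.radians(m["vfov"])/2)
    W=np.array(m["world_to_cam"]);R=W[:3,:3];c=-R.T@W[:3,3]
    d=R.T@np.array([(uv[0]-m["cx"])/f,-(uv[1]-m["cy"])/f,-1.]);return c,d/np.linalg.norm(d)
def onz(m,uv,z):
    c,d=ray(m,uv);return c+d*(z-c[2])/d[2]
def tri(ma,ua,mb,ub):
    a,d=ray(ma,ua);b,e=ray(mb,ub)
    s,t=np.linalg.lstsq(np.c_[d,-e],b-a,rcond=None)[0]
    p,q=a+s*d,b+t*e;return (p+q)/2,np.linalg.norm(p-q)
def proj(m,p):
    f=200/np.tan(np.radians(m["vfov"])/2);q=(np.array(m["world_to_cam"])@np.r_[p,1])[:3]
    return m["cx"]-f*q[0]/q[2],m["cy"]+f*q[1]/q[2]
E
python3 - <<'E'
from h import *
np.set_printoptions(precision=4,suppress=True)
S=camera_model("scene");D=camera_model("side")
zs=lambda u:(200+(u[0]+.5)/2.8-.5,110+(u[1]+.5)/2.8-.5); zd=lambda u:(200+(u[0]+.5)/2.7-.5,150+(u[1]+.5)/2.7-.5)
P=dict(boardA=((283,277),(388,133)),boardB=((612,352),(182,28)),barfar=((47,140),(610,316)),barnear=((168,28),(363,456)),
 orange=((474,249),(177,167)),red=((588,288),(120,117)),white=((709,312),(57,78)),
 bluetop_a=((109,175),(476,118)),bluetop_b=((183,208),(541,156)),
 yela=((142,137),(423,140)),yelb=((216,168),(488,182)),
 gra=((183,103),(361,163)),grb=((252,124),(425,207)),
 penpot=((90,305),(580,182)),gluecap=((242,355),(458,82)),
 trayl=((355,160),(190,330)),trayt=((287,143),(250,382)),trayr=((325,225),(277,282)))
for k,(a,b) in P.items():
    p,e=tri(S,zs(a),D,zd(b));print(k,p,round(e,4))
print("stamp top",onz(S,zs((462,352)),.087))
for n,c in dict(l=(355,160),t=(287,143),b=(325,225)).items(): print("tray",n,onz(S,zs(c),.03))
for c in [(190,330),(250,382),(340,330),(277,282)]: print("tray side",onz(D,zd(c),.03))
for c in [(272,368),(588,452)]: print("lip",onz(S,zs(c),.03))
E
```

```text
boardA [ 0.6414 -0.0174  0.1113] 0.0006
boardB [0.5822 0.3345 0.1108] 0.0032
barfar [ 0.5918 -0.3645  0.133 ] 0.004
barnear [ 0.3388 -0.3534  0.1306] 0.0028
orange [0.4581 0.1349 0.0542] 0.0014
red [0.4555 0.2734 0.0518] 0.0031
white [0.4314 0.4057 0.0532] 0.0044
bluetop_a [ 0.6488 -0.1838  0.2089] 0.0658
bluetop_b [ 0.6636 -0.1671  0.163 ] 0.0719
yela [ 0.5802 -0.1863  0.2101] 0.0665
yelb [ 0.5939 -0.1659  0.1623] 0.0712
gra [ 0.5095 -0.1809  0.2092] 0.0612
grb [ 0.5179 -0.1621  0.1666] 0.0719
penpot [ 0.7602 -0.1919  0.0971] 0.0009
gluecap [0.7641 0.0031 0.1246] 0.0006
trayl [ 0.3526 -0.0726  0.0237] 0.0013
trayt [ 0.3631 -0.1653  0.0253] 0.0015
trayr [ 0.4655 -0.0571  0.0144] 0.0007
stamp top [0.6314 0.1915 0.087 ]
tray l [ 0.3581 -0.0693  0.03  ]
tray t [ 0.3683 -0.1631  0.03  ]
tray b [ 0.4794 -0.0501  0.03  ]
tray side [ 0.35  -0.079  0.03 ]
tray side [ 0.3604 -0.1683  0.03  ]
tray side [ 0.4661 -0.1637  0.03  ]
tray side [ 0.4558 -0.0714  0.03  ]
lip [ 0.7023 -0.0012  0.03  ]
lip [0.6514 0.3462 0.03  ]
```

Triangulated heights match the text: board 0.111, bar 0.131, sign tops 0.053, with residuals of a few mm. I'll move over the stamp for a close wrist view.

step_arm([
  [1, 3, -2.4, 0.6, 0, 0, 0.06],
  [1, 6, -5, 1.2, 0, 0, 0.12],
  [1, 9, -7.5, 1.8, 0, 0, 0.2],
  [1, 12, -9.6, 2.2, 0, 0, 0.21],
  [1, 14.5, -12, 3, 0, 0, 0.3],
], grip_force=20)

```text
time: 0.52
tool_pos: [0.3825, 0.3474, 0.2235]
tool_rot: [-3.141, -0.001, 2.975]
contact_force: [0.3, 0.4, 0.3]
opening: 0.0922
grip_force: 0.0
```

step_arm([
  [1, 3, -2.4, 0.6, 0, 0, 0.06],
  [1, 6, -5, 1.2, 0, 0, 0.12],
  [1, 9, -7.5, 1.8, 0, 0, 0.2],
  [1, 12, -9.6, 2.2, 0, 0, 0.21],
  [1, 14.5, -12, 3, 0, 0, 0.3],
])

```text
time: 0.93
tool_pos: [0.5275, 0.2273, 0.2533]
tool_rot: [3.142, -0.002, -3.008]
contact_force: [-0.1, 1.6, 0.2]
opening: 0.0918
grip_force: 0.0
```

step_arm([
  [1, 2.7, -2.5, 0.6, 0, 0, 0.03],
  [1, 5.4, -5, 0.6, 0, 0, 0.03],
  [1, 5.4, -5, 0.6, 0, 0, 0.03],
])

```text
time: 1.18
tool_pos: [0.5841, 0.1737, 0.2589]
tool_rot: [-3.139, 0.0, -2.984]
contact_force: [-0.6, 0.3, -0.5]
opening: 0.0919
grip_force: 0.0
```

Run:
```python
from h import *
import pickle
s=observe();m=camera_model("wrist");im=read_camera("wrist")
print(s["time"],s["tool_pos"],s["tool_rot"],s["qpos"],s["contact_force"])
cv2.imwrite("pics/w1.png",im[:,:,::-1]);pickle.dump(m,open("w1.pkl","wb"))
```

```text
1.1833 [0.58414414 0.17371093 0.25891556] [-3.13931813e+00  3.30617288e-04 -2.98383661e+00] [ 0.16467429  0.46677793  1.15385538 -0.00227962  1.52064459 -1.56376379] [-0.60411978  0.25556177 -0.5468367 ]
```

View pics/w1.png

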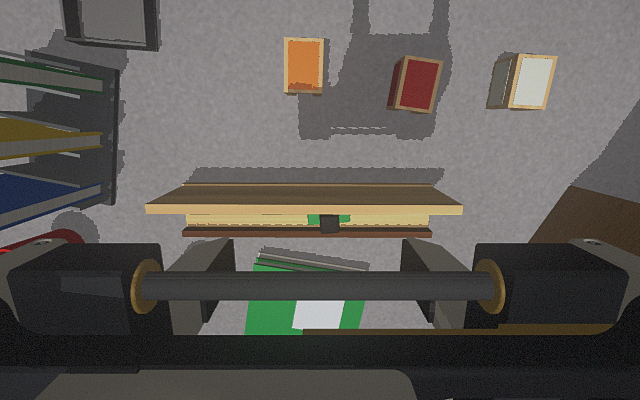

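The wrist view shows the stand edge-on (rows 182–237, columns 145–463), the stamp handle at (330,222), signs at (303,66), (420,84), (535,80), sorter at left, and tray top-left. Now precise numbers for the stamp and stand.

Run:
```python
from h import *
import pickle
np.set_printoptions(precision=4,suppress=True)
m=pickle.load(open("w1.pkl","rb"));im=cv2.imread("pics/w1.png")
S=camera_model("scene")
for c in (230,400): print(c,[(r,tuple(int(v) for v in im[r,c])) for r in range(200,242,2)])
g=im.max(2);k=np.zeros_like(g);k[205:240,300:360]=((g<50)[205:240,300:360])
print("handle bbox",cv2.boundingRect(k))
x,y,w,h=cv2.boundingRect(k)
for r in (y,y+h-1): print(onz(m,(x+w/2-.5,r),.087),onz(m,(x+w/2-.5,r),.03))
hsv=cv2.cvtColor(im,cv2.COLOR_BGR2HSV)
a=cv2.imread("pics/scene0.png").max(2);k2=np.zeros_like(a);k2[228:258,355:378]=(a<50)[228:258,355:378];b=cv2.boundingRect(k2);print("scene handle",b)
print(tri(S,(b[0]+b[2]/2-.5,b[1]+3),m,(x+w/2-.5,y+h-5)))
for u in [(145,205),(463,206)]: print("board outer",onz(m,u,.112))
for u in [(145,214),(463,214)]: print("board inner",onz(m,u,.112))
for u in [(183,230),(432,229)]: print("lip inner",onz(m,u,.03))
```

```text
230 [(200, (60, 83, 95)), (202, (58, 79, 90)), (204, (88, 126, 154)), (206, (115, 169, 198)), (208, (119, 172, 203)), (210, (116, 171, 200)), (212, (112, 167, 198)), (214, (116, 166, 184)), (216, (125, 179, 198)), (218, (123, 179, 199)), (220, (129, 188, 202)), (222, (118, 170, 200)), (224, (133, 195, 205)), (226, (77, 107, 132)), (228, (43, 53, 62)), (230, (36, 42, 50)), (232, (50, 69, 98)), (234, (53, 70, 97)), (236, (44, 62, 98)), (238, (159, 158, 159)), (240, (30, 37, 47))]
400 [(200, (64, 82, 95)), (202, (55, 74, 87)), (204, (51, 61, 72)), (206, (117, 174, 203)), (208, (119, 174, 202)), (210, (123, 176, 202)), (212, (120, 175, 201)), (214, (124, 178, 202)), (216, (129, 186, 200)), (218, (131, 185, 204)), (220, (123, 181, 194)), (222, (124, 182, 200)), (224, (128, 189, 209)), (226, (92, 129, 156)), (228, (36, 53, 60)), (230, (45, 51, 61)), (232, (59, 81, 121)), (234, (52, 74, 102)), (236, (52, 68, 99)), (238, (149, 146, 151)), (240, (138, 137, 142))]
handle bbox (313, 215, 44, 14)
[0.6221 0.2007 0.087 ] [0.6392 0.2066 0.03  ]
[0.6387 0.2036 0.087 ] [0.6584 0.2099 0.03  ]
scene handle (361, 235, 8, 16)
(array([0.6363, 0.1985, 0.0832]), np.float64(0.009636015967374446))
board outer [ 0.6367 -0.0153  0.112 ]
board outer [0.5813 0.3394 0.112 ]
board inner [ 0.6475 -0.0152  0.112 ]
board inner [0.5904 0.342  0.112 ]
lip inner [ 0.6957 -0.0043  0.03  ]
lip inner [0.6378 0.3479 0.03  ]
```

Board, lip and stamp agree: handle at about (0.634,0.195), stand yaw 0.16. I'll go down and grip it.

step_arm([
  [0.75, 2.5, 1, -3, 0, 0, 0],
  [0.75, 5, 2.1, -5, 0, 0, 0],
  [0.75, 5, 2.1, -8.5, 0, 0, 0],
  [0.75, 5, 2.1, -12, 0, 0, 0],
  [0.75, 5, 2.1, -15, 0, 0, 0],
])

```text
time: 1.65
tool_pos: [0.6285, 0.201, 0.1072]
tool_rot: [3.141, -0.003, -2.977]
contact_force: [-0.4, 0.1, -0.1]
opening: 0.0697
grip_force: 0.0
```

step_arm([
  [0.75, 0, 0, -2, 0, 0, 0],
  [0.75, 0, 0, -4, 0, 0, 0],
  [0.75, 0, 0, -5.2, 0, 0, 0],
  [0.75, 0, 0, -5.2, 0, 0, 0],
  [0, 0, 0, -5.2, 0, 0, 0],
])

```text
time: 2.07
tool_pos: [0.6298, 0.2004, 0.0582]
tool_rot: [3.141, -0.001, -2.978]
contact_force: [-0.2, 0.7, -0.8]
opening: 0.0655
grip_force: 0.0
```

step_arm([
  [0, 0, 0, 0, 0, 0, 0],
  [0, 0, 0, 0, 0, 0, 0],
  [0, 0, 0, 0, 0, 0, 0],
  [0, 0, 0, 0, 0, 0, 0],
  [0, 0, 0, 0, 0, 0, 0],
])

```text
time: 2.48
tool_pos: [0.6305, 0.1999, 0.0588]
tool_rot: [3.141, 0.001, -2.978]
contact_force: [1.1, 0.3, 0.5]
opening: 0.0337
grip_force: 0.0
```

step_arm([
  [0, 0, 0, 0, 0, 0, 0],
  [0, 0, 0, 0, 0, 0, 0],
  [0, 0, 0, 0, 0, 0, 0],
  [0, 0, 0, 0, 0, 0, 0],
])

```text
time: 2.82
tool_pos: [0.6302, 0.1998, 0.0581]
tool_rot: [3.142, -0.0, -2.978]
contact_force: [0.1, 0.0, -0.1]
opening: 0.0066
grip_force: 0.0
```

step_arm([
  [0, 0, 0, 3, 0, 0, 0],
  [0, 0, 0, 6, 0, 0, 0],
  [0, 0, 0, 10, 0, 0, 0],
  [0, 0, 0, 14, 0, 0, 0],
  [0, 0, 0, 14, 0, 0, 0],
])

```text
time: 3.23
tool_pos: [0.634, 0.2006, 0.2079]
tool_rot: [3.141, 0.016, -2.978]
contact_force: [1.1, 0.1, 1.8]
opening: 0.0002
grip_force: 0.0
```

The gripper closed on nothing, so I look again.

Run:
```python
from h import *
import pickle
m=camera_model("wrist");im=read_camera("wrist");a=read_camera("scene")
pickle.dump(m,open("w2.pkl","wb"));cv2.imwrite("pics/w2.png",im[:,:,::-1]);cv2.imwrite("pics/s2.png",a[:,:,::-1])
t=cv2.resize(a[190:290,270:450],(720,400),interpolation=cv2.INTER_CUBIC)
w=cv2.resize(im[120:260,160:480],(480,200))
c=np.zeros((600,720,3),np.uint8);c[:400]=t;c[400:,:480]=w[:200]
cv2.imwrite("pics/c2.png",c[:,:,::-1])
```

```text
(no output)
```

View pics/c2.png

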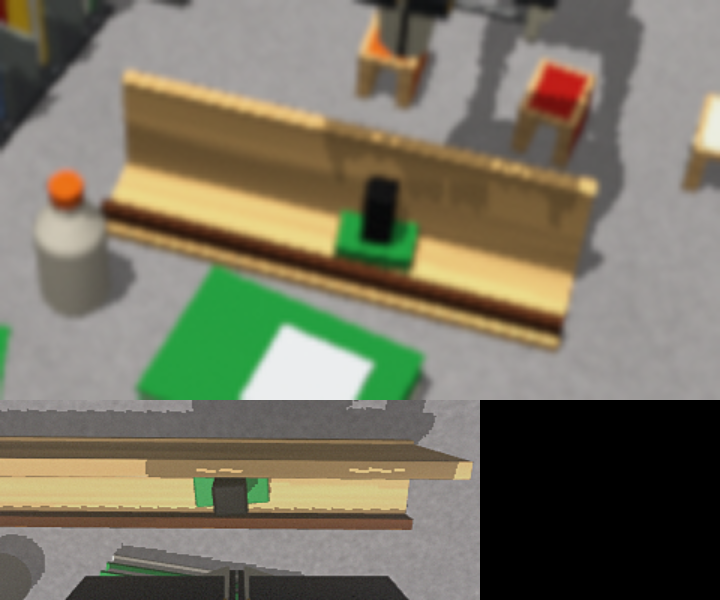

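Run:
```python
from h import *
import pickle
np.set_printoptions(precision=4,suppress=True)
m=pickle.load(open("w2.pkl","rb"));im=cv2.imread("pics/w2.png");a=cv2.imread("pics/s2.png")
S=camera_model("scene");s=observe();print(s["tool_pos"],s["opening"])
g=im.max(2)[165:215,285:345]; 
for r in range(165,215,3): print(r,''.join('#' if v<70 else '.' for v in im.max(2)[r,285:345]))
for r in range(228,262,2): print(r,''.join('#' if v<60 else '.' for v in a.max(2)[r,350:390]))
print("expect w2",proj(m,(.634,.195,.087)),proj(m,(.634,.195,.03)),"scene",proj(S,(.634,.195,.087)),proj(S,(.634,.195,.03)),"tcp w2",proj(m,s["tool_pos"]),"tcp scene",proj(S,s["tool_pos"]))
```

```text
[0.6312 0.2001 0.2004] 0.0005628684668257936
165 ............................................................
168 ............................................................
171 ............................................................
174 ..................####.##....##.............................
177 .................######################.....................
180 .................######################.....................
183 .................##....#.#..##...##..###....................
186 .................##......#..#.##....####....................
189 .................##......##..####.#.####....................
192 .................###.###.#.#...#.#######....................
195 ..................##.######.############....................
198 ..................##.#####.....#.#######....................
201 ############################################################
204 ............................................................
207 ............................................................
210 ............................................................
213 ...........
[... 528 characters left out ...]
................
250 .............####.......................
252 ........................................
254 ........................................
256 #.......................................
258 ...#####................................
260 ..........######........................
expect w2 (np.float64(311.6747890235979), np.float64(188.42154356306557)) (np.float64(312.5151714601512), np.float64(177.48611093169373)) scene (np.float64(365.4174690361599), np.float64(236.4193215004279)) (np.float64(364.1187098101336), np.float64(248.1410127072695)) tcp w2 (np.float64(316.7894548841164), np.float64(224.3669514779167)) tcp scene (np.float64(370.3606842617101), np.float64(210.67022959987807))
```

View pics/w2.png

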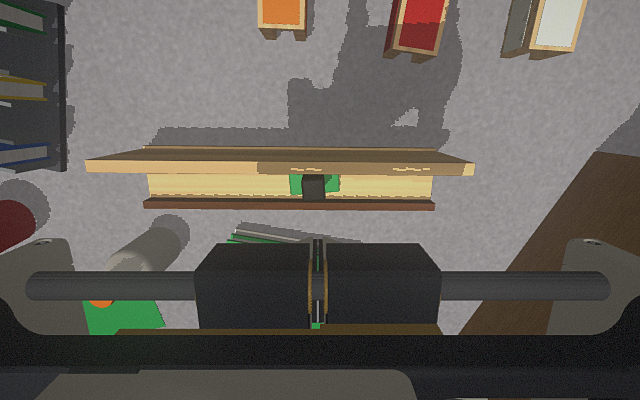

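Run:
```python
from h import *
import pickle
np.set_printoptions(precision=4,suppress=True)
m1=pickle.load(open("w1.pkl","rb"));W=np.array(m1["world_to_cam"])
t=np.array([.58414,.17371,.25892]);yaw=-2.98384
x=np.array([np.cos(yaw),np.sin(yaw),0]);y=np.array([np.sin(yaw),-np.cos(yaw),0])
for up in (0,.02,.03,.04,.06):
    print(up,[np.round(proj(m1,t+[0,0,up]+a*.0095*x+b*.046*y),1) for a in(1,-1) for b in (1,-1)])
w=camera_model("wrist");S=camera_model("scene");s=observe();im=read_camera("scene")
print("now",s["tool_pos"],[np.round(proj(S,s["tool_pos"]+np.array([0,0,u])),1) for u in (0,.02,.04)])
cv2.imwrite("pics/s3.png",cv2.resize(im[150:250,300:440],(700,500),interpolation=cv2.INTER_CUBIC)[:,:,::-1])
```

```text
0 [array([388.2, 218.6]), array([245.8, 218.5]), array([386.4, 245.9]), array([247.5, 245.8])]
0.02 [array([395.6, 229.2]), array([238.1, 229.1]), array([393.5, 259.1]), array([240.3, 258.9])]
0.03 [array([399.9, 235.4]), array([233.6, 235.3]), array([397.5, 266.7]), array([236. , 266.5])]
0.04 [array([404.8, 242.3]), array([228.6, 242.2]), array([402.1, 275.2]), array([231.3, 275. ])]
0.06 [array([416.4, 259. ]), array([216.5, 258.8]), array([413. , 295.5]), array([220. , 295.3])]
now [0.6312 0.2001 0.2004] [array([370.4, 210.7]), array([370.9, 205.8]), array([371.5, 200.8])]
```

View pics/s3.png

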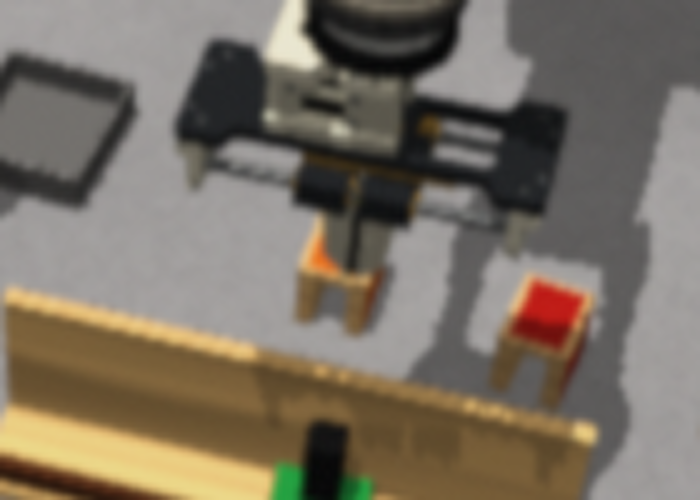

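The fingertip shows at (352,270) in this crop, i.e. (370.4,204) in the full picture. Both cameras put the real tip about 30 mm above the reported TCP, which explains the miss. I'll allow for that and go lower.

step_arm([
  [0.75, 0.3, -0.4, 0, 0, 0, 0],
  [0.75, 0.3, -0.4, -3, 0, 0, 0],
  [0.75, 0.3, -0.4, -6, 0, 0, 0],
  [0.75, 0.3, -0.4, -9, 0, 0, 0],
  [0.75, 0.3, -0.4, -11, 0, 0, 0],
])

```text
time: 3.8
tool_pos: [0.6309, 0.1949, 0.0829]
tool_rot: [-3.141, -0.007, -2.979]
contact_force: [0.2, 0.1, -0.5]
opening: 0.0293
grip_force: 0.0
```

step_arm([
  [0.75, 0, 0, -2, 0, 0, 0],
  [0.75, 0, 0, -4, 0, 0, 0],
  [0.75, 0, 0, -6, 0, 0, 0],
  [0.75, 0, 0, -6, 0, 0, 0],
  [0, 0, 0, -6, 0, 0, 0],
])

```text
time: 4.22
tool_pos: [0.6317, 0.1952, 0.0257]
tool_rot: [-3.141, -0.005, -2.979]
contact_force: [-0.2, 0.2, 1.4]
opening: 0.0561
grip_force: 0.0
```

step_arm([
  [0, 0, 0, 0, 0, 0, 0],
  [0, 0, 0, 0, 0, 0, 0],
  [0, 0, 0, 0, 0, 0, 0],
  [0, 0, 0, 0, 0, 0, 0],
  [0, 0, 0, 0, 0, 0, 0],
])

```text
time: 4.63
tool_pos: [0.6336, 0.196, 0.029]
tool_rot: [3.141, 0.001, -2.978]
contact_force: [-0.1, 0.1, 1.0]
opening: 0.0252
grip_force: 3.7
```

step_arm([
  [0, 0, 0, 0, 0, 0, 0],
  [0, 0, 0, 0, 0, 0, 0],
  [0, 0, 0, 0, 0, 0, 0],
  [0, 0, 0, 0, 0, 0, 0],
])

```text
time: 4.97
tool_pos: [0.6336, 0.1959, 0.0289]
tool_rot: [3.141, 0.001, -2.978]
contact_force: [-0.5, 0.5, 5.6]
opening: 0.0246
grip_force: 19.2
```

Gripped at 24.6 mm. I lift and carry it to the tray.

step_arm([
  [0, 0, 0, 3, 0, 0, 0],
  [0, 0, 0, 6, 0, 0, 0],
  [0, 0, 0, 9.5, 0, 0, 0],
  [0, -2, -2.8, 12, 0, 0, 0],
  [0, -4, -5.6, 12, 0, 0, 0],
])

```text
time: 5.38
tool_pos: [0.5961, 0.1408, 0.1532]
tool_rot: [-3.141, 0.01, -2.976]
contact_force: [1.4, -1.2, -1.1]
opening: 0.0236
grip_force: 20.0
```

step_arm([
  [0, -2.2, -3, 0, 0, 0, 0],
  [0, -4.4, -6, 0, 0, 0, 0],
  [0, -6.6, -9, 0, 0, 0, 0],
  [0, -8.8, -12, 0, 0, 0, 0],
  [0, -11, -15, 0, 0, 0, 0],
])

```text
time: 5.8
tool_pos: [0.4817, -0.0112, 0.1478]
tool_rot: [3.141, -0.001, -2.978]
contact_force: [1.7, -1.5, -0.1]
opening: 0.0238
grip_force: 20.0
```

step_arm([
  [0, -2.2, -3, 0, 0, 0, 0],
  [0, -4.4, -6, 0, 0, 0, 0],
  [0, -6.6, -9, 0, 0, 0, 0],
  [0, -7.3, -10.5, 0, 0, 0, 0],
  [0, -7.3, -10.5, 0, 0, 0, 0],
])

```text
time: 6.22
tool_pos: [0.4086, -0.1175, 0.1481]
tool_rot: [-3.141, -0.001, -2.982]
contact_force: [0.9, 0.2, -0.8]
opening: 0.0237
grip_force: 20.0
```

Run:
```python
from h import *
s=observe();m=camera_model("wrist");im=read_camera("wrist")
print(s["time"],s["tool_pos"],s["tool_rot"],s["opening"],s["contact_force"])
a=read_camera("scene");b=read_camera("side")
c=np.zeros((600,720,3),np.uint8)
c[:300,:480]=cv2.resize(im,(480,300));c[300:,:360]=cv2.resize(a[130:230,220:340],(360,300));c[300:,360:]=cv2.resize(b[200:300,240:360],(360,300))
cv2.imwrite("pics/c4.png",c[:,:,::-1]);import pickle;pickle.dump(m,open("w4.pkl","wb"));cv2.imwrite("pics/w4.png",im[:,:,::-1])
```

```text
6.2167 [ 0.40860718 -0.11747783  0.14806188] [-3.14118426e+00 -7.79221986e-04 -2.98213370e+00] 0.023662789175688367 [ 0.93874439  0.15382834 -0.76716888]
```

View pics/c4.png

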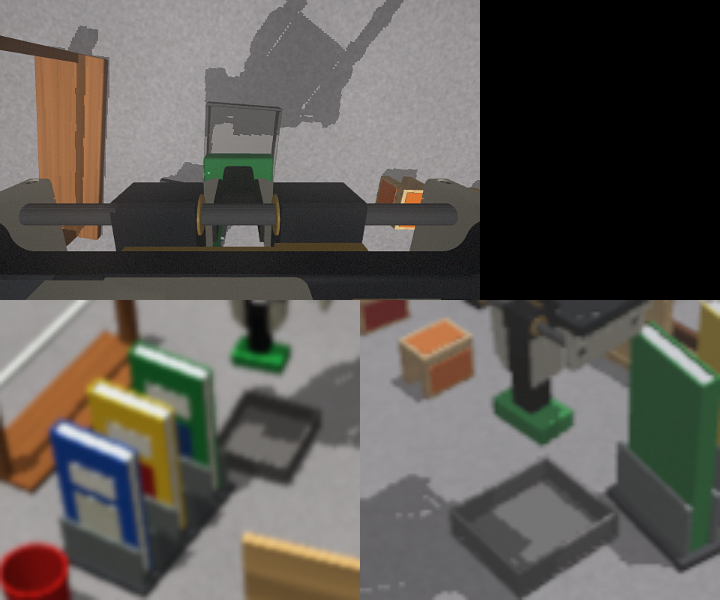

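The stamp hangs above the tray (tray at (270,437) in the scene crop, stamp at (262,355)). I lower and release it.

step_arm([
  [0, 0, 0, -3.5, 0, 0, 0],
  [0, 0, 0.2, -7, 0, 0, 0],
  [0, 0, 0.2, -10, 0, 0, 0],
  [0, 0, 0.2, -11.5, 0, 0, 0],
  [0, 0, 0.2, -12.3, 0, 0, 0],
])

```text
time: 6.78
tool_pos: [0.4094, -0.1113, 0.0228]
tool_rot: [3.139, -0.003, -2.976]
contact_force: [-0.9, 0.2, -0.5]
opening: 0.0239
grip_force: 20.0
```

step_arm([
  [0, 0, 0, -0.2, 0, 0, 0],
  [0.2, 0, 0, -0.2, 0, 0, 0],
  [0.45, 0, 0, -0.2, 0, 0, 0],
  [0.45, 0, 0, -0.2, 0, 0, 0],
  [0.45, 0, 0, -0.2, 0, 0, 0],
])

```text
time: 7.2
tool_pos: [0.4111, -0.1134, 0.0241]
tool_rot: [-3.14, 0.002, -2.978]
contact_force: [0.2, -0.3, 0.2]
opening: 0.0386
grip_force: 0.0
```

step_arm([
  [0.5, 0, 0, 3, 0, 0, 0],
  [0.5, 0, 0, 6, 0, 0, 0],
  [0.5, 0, 0, 10, 0, 0, 0],
  [0.5, 0, 0, 14, 0, 0, 0],
  [0.5, 0, 0, 17, 0, 0, 0],
])

```text
time: 7.62
tool_pos: [0.4108, -0.1135, 0.1971]
tool_rot: [-3.139, 0.004, -2.979]
contact_force: [0.7, 0.2, 0.1]
opening: 0.0458
grip_force: 0.0
```

Run:
```python
from h import *
np.set_printoptions(precision=4,suppress=True)
import pickle
s=observe();D=camera_model("side");S=camera_model("scene");b=read_camera("side");a=read_camera("scene");print(s["tool_pos"],s["time"])
def blob(im,lo,hi,box,amin=15):
    h=cv2.cvtColor(im,cv2.COLOR_RGB2HSV);k=np.zeros(h.shape[:2],np.uint8);x0,y0,x1,y1=box
    k[y0:y1,x0:x1]=cv2.inRange(h,lo,hi)[y0:y1,x0:x1];n,l,st,ce=cv2.connectedComponentsWithStats(k)
    return [(st[i,:].tolist(),ce[i].round(1)) for i in range(1,n) if st[i,4]>amin]
print("stamp green side",blob(b,(40,100,40),(85,255,255),(265,240,325,300)))
print("stamp green scene",blob(a,(40,100,40),(85,255,255),(290,150,330,200)))
# book top white page strips: corners
for nm,im,boxes in (("scene",a,[(230,140,300,200)]),("side",b,[(325,185,410,235)])):
    h=cv2.cvtColor(im,cv2.COLOR_RGB2HSV);k=cv2.inRange(h,(0,0,165),(180,50,255))
    x0,y0,x1,y1=boxes[0];kk=np.zeros_like(k);kk[y0:y1,x0:x1]=k[y0:y1,x0:x1]
    for c in cv2.findContours(kk,cv2.RETR_EXTERNAL,cv2.CHAIN_APPROX_NONE)[0]:
        if len(c)>14: print(nm,cv2.minAreaRect(c),c[c[:,0,0].argmin(),0],c[c[:,0,0].argmax(),0])
cv2.imwrite("pics/s5.png",a[:,:,::-1]);cv2.imwrite("pics/d5.png",b[:,:,::-1])
```

```text
[ 0.4108 -0.1135  0.1971] 7.6167
stamp green side [([287, 266, 23, 18, 195], array([298.5, 275.4]))]
stamp green scene [([299, 170, 19, 12, 138], array([308.2, 176. ]))]
scene ((251.10345458984375, 176.75863647460938), (25.99867820739746, 3.1513545513153076), 23.198589324951172) [239 172] [263 182]
scene ((263.6379089355469, 163.1551513671875), (24.697479248046875, 2.7854299545288086), 21.801410675048828) [252 159] [275 168]
scene ((276.623291015625, 150.1712188720703), (24.6956844329834, 3.394193410873413), 20.556045532226562) [265 146] [288 155]
scene ((233.34002685546875, 142.6199951171875), (3.4000000953674316, 10.600000381469727), 53.13010025024414) [230 143] [238 140]
side ((344.6639099121094, 217.80325317382812), (27.91204071044922, 3.4569950103759766), 39.80556869506836) [333 210] [356 226]
side ((368.0125427246094, 208.4829559326172), (28.219322204589844, 3.0507376194000244), 36.38435363769531) [356 201] [380 216]
side ((383.3731384277344, 199.5419158935547), (35.64942169189453, 8.011805534362793), 36.15818786621094) [369 189] [400 207]
```

Stamp is in the tray (both views). Now the book tops.

Run:
```python
from h import *
np.set_printoptions(precision=4,suppress=True)
S=camera_model("scene");D=camera_model("side")
ends=dict(blue=((239,172),(263,182),None,None),yellow=((252,159),(275,168),(380,216),(356,201)),green=((265,146),(288,155),(356,226),(333,210)))
cen=dict(blue=(251.1,176.8),yellow=(263.6,163.2),green=(276.6,150.2));cd=dict(yellow=(368.,208.5),green=(344.7,217.8))
for k,(a,b,c,d) in ends.items():
    p,q=onz(S,a,.19),onz(S,b,.19);print(k,"scene c",onz(S,cen[k],.19),"ang",np.arctan2(-(q-p)[0],(q-p)[1]))
    if c: print("  tri",tri(S,cen[k],D,cd[k]),"side c",onz(D,cd[k],.19),"ang",(lambda p,q:np.arctan2(-(q-p)[0],(q-p)[1]))(onz(D,c,.19),onz(D,d,.19)))
print(camera_model("wrist")["world_to_cam"])
```

```text
blue scene c [ 0.6559 -0.1761  0.19  ] ang -0.04913222853965157
yellow scene c [ 0.5871 -0.1745  0.19  ] ang -0.041067382226638374
  tri (array([ 0.586 , -0.1758,  0.1885]), np.float64(0.0006361244781243863)) side c [ 0.5846 -0.1775  0.19  ] ang 0.047844452981261755
green scene c [ 0.5158 -0.1699  0.19  ] ang -0.05853769652027286
  tri (array([ 0.5141, -0.1714,  0.188 ]), np.float64(0.0006051898649756542)) side c [ 0.5124 -0.1737  0.19  ] ang 0.04078938396646396
[[-0.1621  0.9867 -0.0075  0.1812]
 [-0.9475 -0.1578 -0.2779  0.4111]
 [-0.2754 -0.038   0.9606 -0.285 ]
 [ 0.      0.      0.      1.    ]]
```

Book tops triangulate cleanly: green (0.514,-0.171), yellow (0.586,-0.175), blue (0.657,-0.177), height 0.188, yaw about -0.045. I turn and go to green first.

step_arm([
  [0.5, 0, 0, 1, 0, 0, -0.12],
  [0.5, 0, 0, 2, 0, 0, -0.24],
  [0.5, 0, 0, 3, 0, 0, -0.36],
  [0.5, 0, 0, 4, 0, 0, -0.48],
  [0.5, 0, 0, 4, 0, 0, -0.6],
], grip_force=30)

```text
time: 8.13
tool_pos: [0.4108, -0.1135, 0.2347]
tool_rot: [3.142, 0.003, 2.699]
contact_force: [0.8, -0.7, -0.0]
opening: 0.0461
grip_force: 0.0
```

step_arm([
  [0.5, 1, -0.6, 0, 0, 0, -0.12],
  [0.5, 2, -1.2, 0, 0, 0, -0.24],
  [0.5, 3, -1.8, 0, 0, 0, -0.36],
  [0.5, 4, -2.4, 0, 0, 0, -0.48],
  [0.5, 5, -3, 0, 0, 0, -0.6],
])

```text
time: 8.55
tool_pos: [0.4604, -0.1433, 0.2328]
tool_rot: [-3.142, -0.0, 2.099]
contact_force: [0.6, -0.0, 0.5]
opening: 0.0459
grip_force: 0.0
```

step_arm([
  [0.5, 1, -0.6, 0, 0, 0, -0.12],
  [0.5, 2, -1.2, 0, 0, 0, -0.24],
  [0.5, 3, -1.8, 0, 0, 0, -0.36],
  [0.5, 4, -2.4, 0, 0, 0, -0.48],
  [0.5, 5.3, -2.7, 0, 0, 0, -0.58],
])

```text
time: 8.97
tool_pos: [0.5132, -0.1707, 0.2328]
tool_rot: [-3.141, 0.0, 1.518]
contact_force: [-0.1, 0.4, 0.3]
opening: 0.0457
grip_force: 0.0
```

step_arm([
  [0.5, 0, 0, 0, 0, 0, 0],
  [0.5, 0, 0, 0, 0, 0, 0],
])

```text
time: 9.13
tool_pos: [0.5129, -0.1701, 0.2324]
tool_rot: [-3.14, -0.0, 1.527]
contact_force: [0.4, 0.4, -1.2]
opening: 0.046
grip_force: 0.0
```

Run:
```python
from h import *
s=observe();m=camera_model("wrist");im=read_camera("wrist");print(s["tool_pos"],s["tool_rot"],s["qpos"])
cv2.imwrite("pics/w6.png",im[:,:,::-1])
for n,p in dict(g=(.514,-.171,.19),y=(.586,-.175,.19),b=(.657,-.177,.19)).items():print(n,proj(m,p))
h=cv2.cvtColor(im,cv2.COLOR_RGB2HSV);k=cv2.inRange(h,(0,0,150),(180,50,255))
for c in cv2.findContours(k,cv2.RETR_EXTERNAL,cv2.CHAIN_APPROX_NONE)[0]:
    if cv2.contourArea(c)>250: r=cv2.minAreaRect(c);print(r,onz(m,r[0],.19))
```

```text
[ 0.51293216 -0.17005999  0.23243024] [-3.14049121e+00 -4.58194381e-04  1.52748233e+00] [-4.61975925e-01  3.44653255e-01  1.41303105e+00 -2.96679261e-05
  1.38510094e+00 -4.18656682e-01]
g (np.float64(318.1110842433449), np.float64(215.8303279106659))
y (np.float64(409.6140922849256), np.float64(216.89394952772645))
b (np.float64(499.9958279995037), np.float64(215.58953044529346))
((96.80770111083984, 317.53851318359375), (37.85041809082031, 21.768890380859375), 78.69007110595703) [ 0.31819497 -0.25505977  0.19      ]
((433.0, 231.5), (21.0, 26.0), 90.0) [ 0.60509158 -0.18807047  0.19      ]
((353.28387451171875, 227.33258056640625), (43.760284423828125, 82.021240234375), 0.8951737284660339) [ 0.54154702 -0.18179144  0.19      ]
((410.0032043457031, 204.96002197265625), (17.025442123413086, 91.5547103881836), 4.600095748901367) [ 0.58595244 -0.16523175  0.19      ]
((499.2702941894531, 200.37838745117188), (15.45350456237793, 90.09064483642578), 9.462322235107422) [ 0.65503054 -0.16453468  0.19      ]
((319.0, 210.5), (107.0, 18.0), 90.0) [ 0.51488373 -0.1666577   0.19      ]
((147.68798828125, 194.90011596679688), (339.7416687011719, 177.225341796875), 12.04257583618164) [ 0.38309011 -0.14835518  0.19      ]
((136.91421508789062, 86.50592803955078), (91.00001525878906, 67.76924133300781), 22.61986541748047) [ 0.39041851 -0.06998498  0.19      ]
((342.5, 135.0), (270.0, 593.0), 90.0) [ 0.53454578 -0.10968942  0.19      ]
```

Green's top strip comes out at x=0.515, as predicted. Descend and close.

step_arm([
  [0.5, 0.2, -0.1, -3, 0, 0, 0],
  [0.5, 0.2, -0.1, -6, 0, 0, 0],
  [0.5, 0.2, -0.1, -8.5, 0, 0, 0],
  [0.5, 0.2, -0.1, -10.3, 0, 0, 0],
  [0.5, 0.2, -0.1, -10.3, 0, 0, 0],
])

```text
time: 9.6
tool_pos: [0.5122, -0.1697, 0.1266]
tool_rot: [-3.135, -0.003, 1.527]
contact_force: [0.0, 0.2, -0.6]
opening: 0.0459
grip_force: 0.0
```

step_arm([
  [0, 0, 0, 0, 0, 0, 0],
  [0, 0, 0, 0, 0, 0, 0],
  [0, 0, 0, 0, 0, 0, 0],
  [0, 0, 0, 0, 0, 0, 0],
  [0, 0, 0, 0, 0, 0, 0],
])

```text
time: 10.02
tool_pos: [0.5155, -0.1714, 0.1314]
tool_rot: [3.14, 0.001, 1.525]
contact_force: [-4.2, 0.3, 6.6]
opening: 0.0199
grip_force: 30.0
```

step_arm([
  [0, 0, 0, 0, 0, 0, 0],
  [0, 0, 0, 0, 0, 0, 0],
  [0, 0, 0, 1, 0, 0, 0],
  [0, 0, 0, 2, 0, 0, 0],
])

```text
time: 10.35
tool_pos: [0.5147, -0.1709, 0.1503]
tool_rot: [-3.14, -0.001, 1.525]
contact_force: [-0.6, 0.2, -2.8]
opening: 0.0198
grip_force: 30.0
```

Book held (20 mm). Lift it clear and carry it to the far end of the stand.

step_arm([
  [0, 0, 0, 3, 0, 0, 0],
  [0, 0, 0, 6, 0, 0, 0],
  [0, 0, 0, 9, 0, 0, 0],
  [0, 0, 0, 11, 0, 0, 0],
  [0, 0, 1, 11, 0, 0, 0],
])

```text
time: 10.77
tool_pos: [0.5173, -0.1631, 0.2655]
tool_rot: [3.132, 0.005, 1.523]
contact_force: [1.7, -0.2, -2.3]
opening: 0.0199
grip_force: 30.0
```

step_arm([
  [0, 0.6, 3, 0, 0, 0, 0],
  [0, 1.2, 6, 0, 0, 0, 0.03],
  [0, 2, 9, 0, 0, 0, 0.05],
  [0, 2.7, 12, 0, 0, 0, 0.07],
  [0, 3.4, 15, 0, 0, 0, 0.07],
])

```text
time: 11.18
tool_pos: [0.5485, -0.0088, 0.2588]
tool_rot: [-3.14, -0.001, 1.596]
contact_force: [-0.5, 0.1, -3.4]
opening: 0.0198
grip_force: 30.0
```

step_arm([
  [0, 0.6, 3, 0, 0, 0, 0],
  [0, 1.2, 6, 0, 0, 0, 0.03],
  [0, 2, 9, 0, 0, 0, 0.05],
  [0, 2.7, 12, 0, 0, 0, 0.07],
  [0, 3.4, 15, 0, 0, 0, 0.07],
])

```text
time: 11.6
tool_pos: [0.5824, 0.1412, 0.2587]
tool_rot: [-3.139, -0.0, 1.666]
contact_force: [0.7, -0.7, -3.8]
opening: 0.02
grip_force: 30.0
```

step_arm([
  [0, 0.6, 3, 0, 0, 0, 0],
  [0, 1.2, 6, 0, 0, 0, 0.03],
  [0, 2, 9, 0, 0, 0, 0.05],
  [0, 2.7, 12, 0, 0, 0, 0.065],
  [0, 3.5, 13.8, 0, 0, 0, 0.065],
])

```text
time: 12.02
tool_pos: [0.6167, 0.2809, 0.2582]
tool_rot: [-3.139, -0.001, 1.733]
contact_force: [0.4, 0.8, -2.7]
opening: 0.0194
grip_force: 30.0
```

step_arm([
  [0, 0, 0, 0, 0.012, -0.074, 0],
  [0, 0, 0, 0, 0.024, -0.148, 0],
  [0, 0, 0, 0, 0.024, -0.148, 0],
  [0, 0, 0, 0, 0.024, -0.148, 0],
])

```text
time: 12.35
tool_pos: [0.6163, 0.2773, 0.2594]
tool_rot: [2.996, -0.0, 1.731]
contact_force: [0.3, -0.3, -2.7]
opening: 0.0196
grip_force: 30.0
```

```bash
cat >> h.py <<'E'
from scipy.spatial.transform import Rotation as Ro
O=np.array([.6438,.1677,0]);YS=.16;ex=np.array([np.cos(YS),np.sin(YS),0]);ey=np.array([-np.sin(YS),np.cos(YS),0]);ez=np.array([0,0,1.])
def stand(p): d=np.array(p)-O;return np.array([d@ex,d@ey,d[2]])
def tool(s):
    R=Ro.from_euler("xyz",s["tool_rot"]).as_matrix();return R,np.array(s["tool_pos"])
E
python3 - <<'E'
from h import *
np.set_printoptions(precision=4,suppress=True)
s=observe();R,t=tool(s);print(t,"stand frame",stand(t),"toolz in stand",[R[:,2]@e for e in(ex,ey,ez)],"tooly",[R[:,1]@e for e in(ex,ey,ez)],s["opening"],s["qpos"])
a=read_camera("scene");b=read_camera("side")
S=camera_model("scene");D=camera_model("side")
bz=-R[:,2];bx=R[:,1]*np.sign(R[:,1]@ex);F=t+.1214*R[:,2];by=np.cross(bz,bx)
print("F",stand(F))
A=a.copy();B=b.copy()
for im,m in((A,S),(B,D)):
    for sx in(-.01,.01):
        for sy in(-.0475,.0475):
            for sz in(0,.18):
                u=proj(m,F+bx*sx+by*sy+bz*sz);cv2.circle(im,(int(round(u[0])),int(round(u[1]))),1,(255,0,255),-1)
c=np.zeros((560,800,3),np.uint8);c[:,:400]=cv2.resize(A[130:270,330:430],(400,560));c[:,400:]=cv2.resize(B[90:230,220:320],(400,560))
cv2.imwrite("pics/c7.png",c[:,:,::-1])
E
```

```text
[0.6163 0.2773 0.2594] stand frame [-0.0097  0.1126  0.2594] toolz in stand [np.float64(0.1453730550334273), np.float64(0.00018748606166506303), np.float64(-0.9893768946762529)] tooly [np.float64(0.9893769113389376), np.float64(-7.473631510929978e-05), np.float64(0.14537304331927461)] 0.019606812765037965 [ 0.3216  0.5037  1.1024 -0.0236  1.3914  0.1642]
F [0.008  0.1126 0.1393]
```

View pics/c7.png

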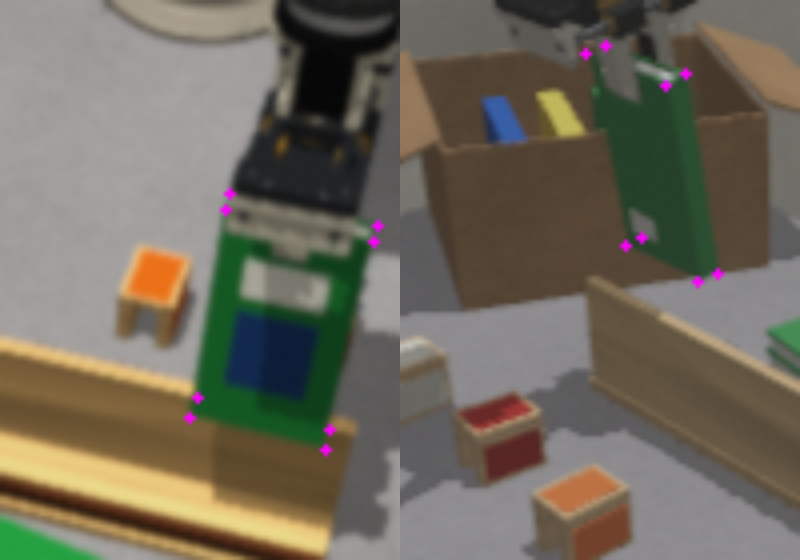

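The projected book corners (magenta) lie on the real book within 1–2 px in both views, so the offset model is right. The book hangs over the ledge's end, so I lower it.

step_arm([
  [0, 0.2, 0, -3, 0, 0, 0],
  [0, 0.2, 0, -6, 0, 0, 0],
  [0, 0.2, 0, -8.5, 0, 0, 0],
  [0, 0.2, 0, -10.5, 0, 0, 0],
  [0, 0.2, 0, -11.5, 0, 0, 0],
])

```text
time: 12.87
tool_pos: [0.6197, 0.2761, 0.1419]
tool_rot: [2.997, 0.0, 1.729]
contact_force: [0.3, 0.1, -4.0]
opening: 0.0197
grip_force: 30.0
```

step_arm([
  [0, 0, 0, -0.3, 0, 0, 0],
  [0, 0, 0, -0.6, 0, 0, 0],
  [0, 0, 0, -0.9, 0, 0, 0],
  [0, 0, 0, -0.9, 0, 0, 0],
])

```text
time: 13.2
tool_pos: [0.621, 0.277, 0.1371]
tool_rot: [2.99, -0.001, 1.73]
contact_force: [0.1, 0.1, -2.8]
opening: 0.0198
grip_force: 30.0
```

step_arm([
  [0, 0, 0, -0.2, 0, 0, 0],
  [0, 0, 0, -0.3, 0, 0, 0],
  [0, 0, 0, -0.4, 0, 0, 0],
  [0, 0, 0, -0.4, 0, 0, 0],
])

```text
time: 13.53
tool_pos: [0.6207, 0.277, 0.1335]
tool_rot: [2.99, -0.0, 1.73]
contact_force: [-1.1, -1.6, 2.9]
opening: 0.0199
grip_force: 30.0
```

```bash
cat > st.py <<'E'
from h import *
np.set_printoptions(precision=4,suppress=True)
s=observe();R,t=tool(s);F=t+.1214*R[:,2]
print(s["time"],"t",t,"F",stand(F),"tilt",np.arctan2(R[:,2]@ex,-R[:,2][2]),"f",[s["contact_force"]@e for e in (ex,ey,ez)],"tq",s["torque"],"g",s["opening"],s["grip_force"])
E
python3 st.py
```

```text
13.5333 t [0.6207 0.277  0.1335] F [0.013  0.1116 0.0135] tilt 0.15201366216077974 f [np.float64(-1.355154187557159), np.float64(-1.3673237065079553), np.float64(2.9164843897547996)] tq [-0.2716  0.4149  0.0611] g 0.019878328654604142 29.997338354587555
```

Ledge contact at the predicted height. Now tilt it back onto the board about its foot.

step_arm([
  [0, -0.4, -0.1, 0, 0.007, -0.046, 0],
  [0, -0.8, -0.1, -0.1, 0.014, -0.09, 0],
  [0, -1.3, -0.2, -0.2, 0.022, -0.138, 0],
  [0, -1.3, -0.2, -0.2, 0.022, -0.138, 0],
])

```text
time: 13.87
tool_pos: [0.6061, 0.2749, 0.1312]
tool_rot: [2.848, -0.0, 1.731]
contact_force: [0.7, -0.3, -1.2]
opening: 0.0202
grip_force: 30.0
```

```bash
python3 st.py
```

```text
13.8667 t [0.6061 0.2749 0.1312] F [0.0149 0.1118 0.015 ] tilt 0.2931645245192204 f [np.float64(0.6293478827658692), np.float64(-0.38782917533446226), np.float64(-1.1665715377774166)] tq [-0.1701  0.3613 -0.0489] g 0.020166083677880208 29.998407661914825
```

step_arm([
  [0, 0.1, 0, -0.1, 0, 0, 0],
  [0, 0.2, 0, -0.1, 0, 0, 0],
  [0, 0.2, 0, -0.1, 0, 0, 0],
])

```text
time: 14.12
tool_pos: [0.6094, 0.2752, 0.1314]
tool_rot: [2.852, -0.001, 1.729]
contact_force: [-9.8, -1.9, 13.4]
opening: 0.02
grip_force: 30.2
```

```bash
python3 st.py
```

```text
14.1167 t [0.6094 0.2752 0.1314] F [0.0179 0.1117 0.0151] tilt 0.2898430608713417 f [np.float64(-9.984347252976086), np.float64(-0.27825475234223973), np.float64(13.439995538701567)] tq [-0.404   1.8367 -0.0801] g 0.020036079447753482 30.178857743740082
```

Foot meets the lip. I ease off, release, and retract along the fingers.

step_arm([
  [0, -0.2, 0, 0.1, 0, 0, 0],
  [0.25, -0.2, 0, 0.1, 0, 0, 0],
  [0.4, -0.2, 0, 0.1, 0, 0, 0],
  [0.4, -0.2, 0, 0.1, 0, 0, 0],
  [0.4, -0.2, 0, 0.1, 0, 0, 0],
])

```text
time: 14.53
tool_pos: [0.6077, 0.275, 0.13]
tool_rot: [2.852, -0.0, 1.73]
contact_force: [-0.3, 0.8, -0.2]
opening: 0.0357
grip_force: 0.0
```

step_arm([
  [0.45, -0.3, 0, 1, 0, 0, 0],
  [0.45, -0.9, -0.1, 3, 0, 0, 0],
  [0.45, -1.8, -0.3, 6, 0, 0, 0],
  [0.45, -2.6, -0.4, 9, 0, 0, 0],
  [0.45, -2.6, -0.4, 9, 0, 0, 0],
])

```text
time: 14.95
tool_pos: [0.5832, 0.2721, 0.2285]
tool_rot: [2.84, -0.002, 1.73]
contact_force: [0.7, 0.4, 0.5]
opening: 0.0412
grip_force: 0.0
```

```bash
python3 st.py
python3 - <<'E'
from h import *
a=read_camera("scene");b=read_camera("side")
c=np.zeros((480,800,3),np.uint8);c[:,:400]=cv2.resize(a[150:270,330:430],(400,480));c[:,400:]=cv2.resize(b[110:230,220:320],(400,480))
cv2.imwrite("pics/c8.png",c[:,:,::-1])
E
```

```text
14.95 t [0.5832 0.2721 0.2285] F [-0.0071  0.113   0.1125] tilt 0.30149213396453217 f [np.float64(0.7460646540776021), np.float64(0.26830541266273206), np.float64(0.5104479967111603)] tq [-0.1297  0.1537 -0.0066] g 0.04117350024874888 0.0
```

View pics/c8.png

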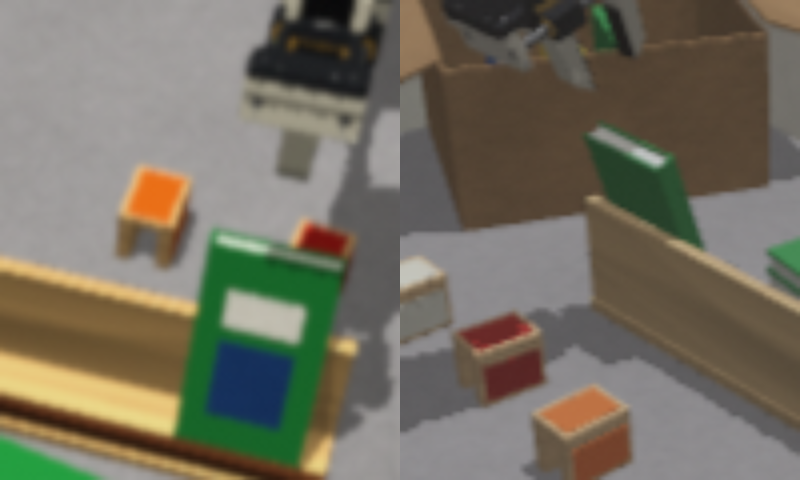

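Green leans properly: foot at the lip, back on the board (scene crop (265,350)). Next, yellow.

step_arm([
  [0.5, 0, -1, 1, -0.012, 0.072, 0],
  [0.5, 0, -4, 1.5, -0.023, 0.143, 0],
  [0.5, 0, -8, 1.5, -0.035, 0.215, 0],
  [0.5, 0, -11, 1.5, -0.046, 0.286, 0],
  [0.5, 0, -15, 1.5, -0.046, 0.286, 0],
])

```text
time: 15.47
tool_pos: [0.5821, 0.1202, 0.2328]
tool_rot: [-3.136, -0.001, 1.731]
contact_force: [-0.2, 0.0, -0.0]
opening: 0.0462
grip_force: 0.0
```

step_arm([
  [0.5, 0, -3, 0, 0, 0, -0.05],
  [0.5, 0, -6, 0, 0, 0, -0.1],
  [0.5, 0, -9, 0, 0, 0, -0.15],
  [0.5, 0, -12, 0, 0, 0, -0.2],
  [0.5, 0, -15, 0, 0, 0, -0.205],
])

```text
time: 15.88
tool_pos: [0.5806, -0.0306, 0.2336]
tool_rot: [-3.139, -0.0, 1.522]
contact_force: [-0.0, -0.0, 0.2]
opening: 0.0457
grip_force: 0.0
```

step_arm([
  [0.5, 0.1, -3, 0, 0, 0, 0],
  [0.5, 0.2, -6, 0, 0, 0, 0],
  [0.5, 0.3, -9, 0, 0, 0, 0],
  [0.5, 0.3, -12, 0, 0, 0, 0],
  [0.5, 0.3, -14.5, 0, 0, 0, 0],
])

```text
time: 16.3
tool_pos: [0.5836, -0.1762, 0.2335]
tool_rot: [-3.139, -0.001, 1.524]
contact_force: [-0.2, 0.1, -0.7]
opening: 0.0459
grip_force: 0.0
```

step_arm([
  [0.5, 0, 0, 0, 0, 0, 0],
  [0.5, 0, 0, 0, 0, 0, 0],
])

```text
time: 16.47
tool_pos: [0.5836, -0.1753, 0.2334]
tool_rot: [-3.139, -0.001, 1.522]
contact_force: [-0.2, 0.8, -0.1]
opening: 0.0457
grip_force: 0.0
```

```bash
cat > top.py <<'E'
from h import *
np.set_printoptions(precision=4,suppress=True)
s=observe();m=camera_model("wrist");im=read_camera("wrist");print(s["tool_pos"],s["tool_rot"])
h=cv2.cvtColor(im,cv2.COLOR_RGB2HSV);k=cv2.inRange(h,(0,0,150),(180,50,255))
for c in cv2.findContours(k,cv2.RETR_EXTERNAL,cv2.CHAIN_APPROX_NONE)[0]:
    if cv2.contourArea(c)>250:
        r=cv2.minAreaRect(c);p=onz(m,r[0],.19)
        if .48<p[0]<.7: print(np.round(r[0],1),np.round(r[1],1),round(r[2],1),p)
E
python3 top.py
```

```text
[ 0.5836 -0.1753  0.2334] [-3.1389 -0.0013  1.5222]
[359.  314.5] [27. 38.] 90.0 [ 0.6157 -0.2678  0.19  ]
[354.5 242. ] [56. 45.] 90.0 [ 0.6129 -0.2001  0.19  ]
[319.5 210. ] [106.  17.] 90.0 [ 0.5859 -0.1718  0.19  ]
[408.1 201.4] [16.9 96.3] 4.1 [ 0.6553 -0.1681  0.19  ]
[315. 135.] [270. 596.] 90.0 [ 0.5853 -0.1141  0.19  ]
```

step_arm([
  [0.5, 0.2, 0.1, -3, 0, 0, 0],
  [0.5, 0.2, 0.1, -6, 0, 0, 0],
  [0.5, 0.2, 0.1, -8.5, 0, 0, 0],
  [0.5, 0.2, 0.1, -10.2, 0, 0, 0],
  [0.5, 0.2, 0.1, -10.2, 0, 0, 0],
])

```text
time: 16.93
tool_pos: [0.5838, -0.1705, 0.1286]
tool_rot: [-3.134, -0.003, 1.527]
contact_force: [0.0, 0.6, 0.0]
opening: 0.046
grip_force: 0.0
```

step_arm([
  [0, 0, 0, 0, 0, 0, 0],
  [0, 0, 0, 0, 0, 0, 0],
  [0, 0, 0, 0, 0, 0, 0],
  [0, 0, 0, 0, 0, 0, 0],
  [0, 0, 0, 0, 0, 0, 0],
])

```text
time: 17.35
tool_pos: [0.5866, -0.1733, 0.1344]
tool_rot: [3.14, 0.001, 1.525]
contact_force: [-1.6, 0.5, 4.3]
opening: 0.0199
grip_force: 30.0
```

step_arm([
  [0, 0, 0, 0, 0, 0, 0],
  [0, 0, 0, 0, 0, 0, 0],
  [0, 0, 0, 3, 0, 0, 0],
  [0, 0, 0, 6, 0, 0, 0],
  [0, 0, 0, 9, 0, 0, 0],
])

```text
time: 17.77
tool_pos: [0.5857, -0.1729, 0.2235]
tool_rot: [-3.14, -0.001, 1.525]
contact_force: [0.9, 0.0, -3.0]
opening: 0.0197
grip_force: 30.0
```

step_arm([
  [0, 0, 0, 2, 0, 0, 0],
  [0, 0, 0, 4, 0, 0, 0],
  [0, 0.6, 3.5, 4, 0, 0, 0.05],
  [0, 1.2, 7, 4, 0, 0, 0.1],
  [0, 1.7, 11, 4, 0, 0, 0.1],
])

```text
time: 18.18
tool_pos: [0.6033, -0.0632, 0.263]
tool_rot: [3.141, 0.0, 1.625]
contact_force: [1.1, 0.8, -3.0]
opening: 0.02
grip_force: 30.0
```

step_arm([
  [0, 0.5, 3, 0, 0, 0, 0.05],
  [0, 1, 6, 0, 0, 0, 0.1],
  [0, 1.5, 9, 0, 0, 0, 0.108],
  [0, 2, 12, 0, 0, 0, 0.108],
  [0, 2.5, 15.5, 0, 0, 0, 0.108],
])

```text
time: 18.6
tool_pos: [0.6282, 0.0926, 0.2627]
tool_rot: [-3.141, 0.0, 1.732]
contact_force: [0.5, -0.2, -2.9]
opening: 0.0199
grip_force: 30.0
```

step_arm([
  [0, 0.5, 3, 0, 0.012, -0.074, 0],
  [0, 1, 6, 0, 0.024, -0.148, 0],
  [0, 1, 7.6, 0, 0.024, -0.148, 0],
  [0, 1, 7.6, 0, 0.024, -0.148, 0],
  [0, 1, 7.6, 0, 0.024, -0.148, 0],
])

```text
time: 19.02
tool_pos: [0.6377, 0.1686, 0.2627]
tool_rot: [2.993, 0.001, 1.735]
contact_force: [1.3, -0.5, -2.0]
opening: 0.0194
grip_force: 30.0
```

```bash
python3 st.py
```

```text
19.0167 t [0.6377 0.1686 0.2627] F [0.0121 0.0018 0.1427] tilt 0.14880286200531637 f [np.float64(1.1933516726414974), np.float64(-0.7395969875546775), np.float64(-2.0102065670177125)] tq [-0.0643  0.2535  0.027 ] g 0.019403426861156262 29.999535083770752
```

step_arm([
  [0, 0, 0, -3, 0, 0, 0],
  [0, 0, 0, -6, 0, 0, 0],
  [0, 0, 0, -9, 0, 0, 0],
  [0, 0, 0, -11, 0, 0, 0],
  [0, 0, 0, -12, 0, 0, 0],
])

```text
time: 19.43
tool_pos: [0.6366, 0.1659, 0.1391]
tool_rot: [2.998, 0.001, 1.731]
contact_force: [-0.0, 0.2, -2.3]
opening: 0.0197
grip_force: 30.0
```

step_arm([
  [0, 0, 0, -0.2, 0, 0, 0],
  [0, 0, 0, -0.5, 0, 0, 0],
  [0, 0, 0, -0.8, 0, 0, 0],
  [0, 0, 0, -0.8, 0, 0, 0],
])

```text
time: 19.77
tool_pos: [0.6395, 0.1675, 0.1373]
tool_rot: [2.988, 0.001, 1.732]
contact_force: [-0.3, -2.3, 0.1]
opening: 0.0199
grip_force: 30.0
```

```bash
python3 st.py
```

```text
19.7667 t [0.6395 0.1675 0.1373] F [0.0142 0.0004 0.0173] tilt 0.15341516457445725 f [np.float64(-0.6795666989036685), np.float64(-2.179709218586209), np.float64(0.07171917213062595)] tq [-0.2711  0.394  -0.12  ] g 0.019863733138477925 30.00425398349762
```

Contact. Tilt it back and seat it.

step_arm([
  [0, -0.4, -0.1, 0, 0.007, -0.046, 0],
  [0, -0.8, -0.1, -0.1, 0.014, -0.09, 0],
  [0, -1.4, -0.2, -0.3, 0.022, -0.138, 0],
  [0, -1.4, -0.2, -0.3, 0.022, -0.138, 0],
])

```text
time: 20.1
tool_pos: [0.6231, 0.1654, 0.1347]
tool_rot: [2.847, 0.002, 1.733]
contact_force: [-1.1, -0.5, 1.2]
opening: 0.0196
grip_force: 30.0
```

step_arm([
  [0, 0.1, 0, -0.1, 0, 0, 0],
  [0, 0.2, 0, -0.1, 0, 0, 0],
  [0, 0.2, 0, -0.1, 0, 0, 0],
])

```text
time: 20.35
tool_pos: [0.6272, 0.1655, 0.1352]
tool_rot: [2.848, 0.002, 1.733]
contact_force: [-8.3, -3.7, 13.6]
opening: 0.02
grip_force: 30.3
```

```bash
python3 st.py
```

```text
20.35 t [0.6272 0.1655 0.1352] F [0.0185 0.0004 0.019 ] tilt 0.2939291590325156 f [np.float64(-8.75349452153982), np.float64(-2.346131336068491), np.float64(13.611697057675851)] tq [-0.717   1.7094 -0.1276] g 0.020014569194737396 30.336054861545563
```

step_arm([
  [0, -0.2, 0, 0.1, 0, 0, 0],
  [0.25, -0.2, 0, 0.1, 0, 0, 0],
  [0.4, -0.2, 0, 0.1, 0, 0, 0],
  [0.4, -0.2, 0, 0.1, 0, 0, 0],
  [0.4, -0.2, 0, 0.1, 0, 0, 0],
])

```text
time: 20.77
tool_pos: [0.6248, 0.166, 0.1325]
tool_rot: [2.851, 0.001, 1.733]
contact_force: [1.0, -0.2, 0.2]
opening: 0.0357
grip_force: 0.0
```

step_arm([
  [0.45, -0.3, 0, 1, 0, 0, 0],
  [0.45, -0.9, -0.1, 3, 0, 0, 0],
  [0.45, -1.8, -0.3, 6, 0, 0, 0],
  [0.45, -2.6, -0.4, 9, 0, 0, 0],
  [0.45, -2.6, -0.4, 9, 0, 0, 0],
])

```text
time: 21.18
tool_pos: [0.6004, 0.1625, 0.2301]
tool_rot: [2.84, 0.001, 1.733]
contact_force: [0.9, 0.1, 0.9]
opening: 0.0418
grip_force: 0.0
```

step_arm([
  [0.5, 0, 0, 1, -0.012, 0.072, 0],
  [0.5, 0, -1, 1.2, -0.023, 0.143, 0],
  [0.5, 0.5, -4, 1.2, -0.035, 0.215, 0],
  [0.5, 1, -7, 1.2, -0.046, 0.286, 0],
  [0.5, 1.5, -10, 1.2, -0.046, 0.286, 0],
])

```text
time: 21.6
tool_pos: [0.6147, 0.0611, 0.2336]
tool_rot: [-3.139, -0.0, 1.734]
contact_force: [-0.5, 0.8, -0.7]
opening: 0.0457
grip_force: 0.0
```

step_arm([
  [0.5, 0.5, -3, 0, 0, 0, -0.05],
  [0.5, 1, -6, 0, 0, 0, -0.1],
  [0.5, 1.5, -9, 0, 0, 0, -0.15],
  [0.5, 2, -12, 0, 0, 0, -0.2],
  [0.5, 2.5, -15, 0, 0, 0, -0.208],
])

```text
time: 22.02
tool_pos: [0.6384, -0.0896, 0.2345]
tool_rot: [3.141, -0.0, 1.522]
contact_force: [0.9, 0.1, 1.2]
opening: 0.0455
grip_force: 0.0
```

step_arm([
  [0.5, 0.5, -3, 0, 0, 0, 0],
  [0.5, 1, -6, 0, 0, 0, 0],
  [0.5, 1.5, -8.8, 0, 0, 0, 0],
  [0.5, 1.5, -8.8, 0, 0, 0, 0],
  [0.5, 1.5, -8.8, 0, 0, 0, 0],
])

```text
time: 22.43
tool_pos: [0.6531, -0.1776, 0.2337]
tool_rot: [-3.141, -0.0, 1.522]
contact_force: [-0.4, -0.2, -1.3]
opening: 0.0459
grip_force: 0.0
```

```bash
python3 top.py
python3 - <<'E'
from h import *
a=read_camera("scene");cv2.imwrite("pics/s9.png",cv2.resize(a[100:290,200:470],(756,532))[:,:,::-1])
E
```

```text
[ 0.6531 -0.1776  0.2337] [-3.1412 -0.0004  1.5223]
[334.  314.5] [27. 88.] 90.0 [ 0.6637 -0.2694  0.19  ]
[319.  208.5] [107.  18.] 90.0 [ 0.6552 -0.173   0.19  ]
[141.9  82.3] [74.7 40.9] 16.5 [ 0.5346 -0.0742  0.19  ]
[288.5 135. ] [270. 577.] 90.0 [ 0.6354 -0.1155  0.19  ]
```

View pics/s9.png

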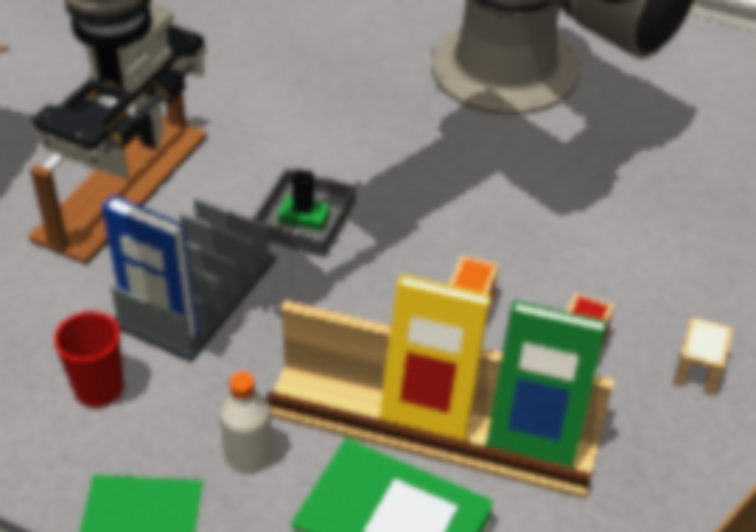

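Yellow and green lean side by side ((435,355) and (548,385)), the stamp is in the tray, and blue is still in the sorter. Now blue.

step_arm([
  [0.5, 0.2, 0.2, -3, 0, 0, 0],
  [0.5, 0.2, 0.2, -6, 0, 0, 0],
  [0.5, 0.2, 0.2, -8.5, 0, 0, 0],
  [0.5, 0.2, 0.2, -10.2, 0, 0, 0],
  [0.5, 0.2, 0.2, -10.2, 0, 0, 0],
])

```text
time: 22.95
tool_pos: [0.653, -0.1714, 0.128]
tool_rot: [-3.134, -0.003, 1.527]
contact_force: [-0.8, -0.2, -0.5]
opening: 0.0457
grip_force: 0.0
```

step_arm([
  [0, 0, 0, 0, 0, 0, 0],
  [0, 0, 0, 0, 0, 0, 0],
  [0, 0, 0, 0, 0, 0, 0],
  [0, 0, 0, 0, 0, 0, 0],
  [0, 0, 0, 0, 0, 0, 0],
])

```text
time: 23.37
tool_pos: [0.6557, -0.1742, 0.1337]
tool_rot: [3.14, 0.001, 1.525]
contact_force: [-1.9, 0.6, 4.9]
opening: 0.0197
grip_force: 30.0
```

step_arm([
  [0, 0, 0, 0, 0, 0, 0],
  [0, 0, 0, 0, 0, 0, 0],
  [0, 0, 0, 3, 0, 0, 0],
  [0, 0, 0, 6, 0, 0, 0],
  [0, 0, 0, 9, 0, 0, 0],
])

```text
time: 23.78
tool_pos: [0.6546, -0.174, 0.2222]
tool_rot: [-3.139, -0.001, 1.525]
contact_force: [0.6, -0.2, -3.5]
opening: 0.0201
grip_force: 30.0
```

step_arm([
  [0, 0, 0, 2, 0, 0, 0],
  [0, 0, 0, 4, 0, 0, 0],
  [0, 0, 3.5, 4, 0, 0, 0.05],
  [0, 0, 7, 4, 0, 0, 0.1],
  [0, 0, 10, 4, 0, 0, 0.1],
])

```text
time: 24.2
tool_pos: [0.6549, -0.0728, 0.2618]
tool_rot: [-3.141, -0.001, 1.626]
contact_force: [0.3, 0.3, -3.0]
opening: 0.0198
grip_force: 30.0
```

step_arm([
  [0, 0, 3, 0, 0, 0, 0.05],
  [0, 0, 6, 0, 0, 0, 0.108],
  [0, 0, 9, 0, 0, 0, 0.108],
  [0, 0, 13.2, 0, 0, 0, 0.108],
  [0, 0, 13.2, 0, 0, 0, 0.108],
])

```text
time: 24.62
tool_pos: [0.6544, 0.0657, 0.2616]
tool_rot: [-3.141, -0.005, 1.74]
contact_force: [-0.0, 0.1, -4.0]
opening: 0.0201
grip_force: 30.0
```

step_arm([
  [0, 0, 0, 0, 0.012, -0.074, 0],
  [0, 0, 0, 0, 0.024, -0.148, 0],
  [0, 0, 0, 0, 0.024, -0.148, 0],
  [0, 0, 0, 0, 0.024, -0.148, 0],
])

```text
time: 24.95
tool_pos: [0.6541, 0.0576, 0.2623]
tool_rot: [2.994, 0.0, 1.733]
contact_force: [0.0, 0.7, -3.1]
opening: 0.0198
grip_force: 30.0
```

```bash
python3 st.py
```

```text
24.95 t [0.6541 0.0576 0.2623] F [ 0.0105 -0.1103  0.1422] tilt 0.14737754034375425 f [np.float64(0.14931754055130944), np.float64(0.6470495084688552), np.float64(-3.073560934200963)] tq [-0.1523  0.176  -0.0253] g 0.019798778576483822 29.99953418970108
```

step_arm([
  [0, 0.2, 0, -3, 0, 0, 0],
  [0, 0.2, 0, -6, 0, 0, 0],
  [0, 0.2, 0, -9, 0, 0, 0],
  [0, 0.2, 0, -11, 0, 0, 0],
  [0, 0.2, 0, -12, 0, 0, 0],
])

```text
time: 25.37
tool_pos: [0.6565, 0.0575, 0.1384]
tool_rot: [2.998, -0.001, 1.732]
contact_force: [1.1, -0.2, -3.5]
opening: 0.0199
grip_force: 30.0
```

step_arm([
  [0, 0, 0, -0.2, 0, 0, 0],
  [0, 0, 0, -0.5, 0, 0, 0],
  [0, 0, 0, -0.8, 0, 0, 0],
  [0, 0, 0, -0.8, 0, 0, 0],
])

```text
time: 25.7
tool_pos: [0.6578, 0.0578, 0.136]
tool_rot: [2.99, 0.001, 1.733]
contact_force: [-4.3, -1.3, -0.1]
opening: 0.02
grip_force: 30.1
```

```bash
python3 st.py
```

```text
25.7 t [0.6578 0.0578 0.136 ] F [ 0.0147 -0.1107  0.016 ] tilt 0.15162812984681615 f [np.float64(-4.4378614710371735), np.float64(-0.5799699386524605), np.float64(-0.0604222091765898)] tq [-0.2235  1.2577 -0.1346] g 0.019976226450700973 30.05240947008133
```

Slight lip and ledge contact. Same tilt, seat and release.

step_arm([
  [0, -0.5, -0.1, 0, 0.007, -0.046, 0],
  [0, -1, -0.1, -0.1, 0.014, -0.09, 0],
  [0, -1.5, -0.2, -0.3, 0.022, -0.138, 0],
  [0, -1.5, -0.2, -0.3, 0.022, -0.138, 0],
])

```text
time: 26.03
tool_pos: [0.6412, 0.0557, 0.1336]
tool_rot: [2.848, 0.002, 1.733]
contact_force: [-0.9, -1.4, -1.3]
opening: 0.0199
grip_force: 30.0
```

step_arm([
  [0, 0.1, 0, -0.1, 0, 0, 0],
  [0, 0.2, 0, -0.1, 0, 0, 0],
  [0, 0.2, 0, -0.1, 0, 0, 0],
])

```text
time: 26.28
tool_pos: [0.6456, 0.0561, 0.1342]
tool_rot: [2.847, 0.002, 1.733]
contact_force: [-10.0, 0.8, 13.0]
opening: 0.0203
grip_force: 30.4
```

```bash
python3 st.py
```

```text
26.2833 t [0.6456 0.0561 0.1342] F [ 0.0192 -0.1106  0.018 ] tilt 0.2943230862130729 f [np.float64(-9.746565938413834), np.float64(2.4174569333593015), np.float64(12.978554768397348)] tq [-0.0424  1.955   0.0583] g 0.02029596414786119 30.425316095352173
```

step_arm([
  [0, -0.2, 0, 0.1, 0, 0, 0],
  [0.25, -0.2, 0, 0.1, 0, 0, 0],
  [0.4, -0.2, 0, 0.1, 0, 0, 0],
  [0.4, -0.2, 0, 0.1, 0, 0, 0],
  [0.4, -0.2, 0, 0.1, 0, 0, 0],
])

```text
time: 26.7
tool_pos: [0.6432, 0.0558, 0.1317]
tool_rot: [2.85, 0.001, 1.733]
contact_force: [0.3, -1.1, 0.1]
opening: 0.0352
grip_force: 0.0
```

step_arm([
  [0.45, -0.3, 0, 1, 0, 0, 0],
  [0.45, -0.9, -0.1, 3, 0, 0, 0],
  [0.45, -1.8, -0.3, 6, 0, 0, 0],
  [0.45, -2.6, -0.4, 9, 0, 0, 0],
  [0.45, -3, -0.4, 11, 0, 0, 0],
])

```text
time: 27.12
tool_pos: [0.6124, 0.0517, 0.2451]
tool_rot: [2.848, 0.002, 1.733]
contact_force: [0.6, 0.1, 0.4]
opening: 0.0413
grip_force: 0.0
```

step_arm([
  [0.6, -2, 0, 0, -0.012, 0.072, 0],
  [0.6, -4, 0, 0, -0.023, 0.143, 0],
  [0.6, -6, 1, 0, -0.035, 0.215, 0],
  [0.6, -8, 2, 0, -0.046, 0.286, 0],
  [0.6, -9.5, 3, 0, -0.046, 0.286, 0],
])

```text
time: 27.53
tool_pos: [0.5176, 0.0821, 0.2417]
tool_rot: [-3.139, 0.0, 1.732]
contact_force: [-0.3, 0.3, -0.4]
opening: 0.055
grip_force: 0.0
```

step_arm([
  [0.7, 0, 3, 0, 0, 0, 0.12],
  [0.7, 0, 6, 0, 0, 0, 0.24],
  [0.7, 0, 9, 0, 0, 0, 0.36],
  [0.7, 0, 12, 0, 0, 0, 0.48],
  [0.7, 0, 15, 0, 0, 0, 0.6],
])

```text
time: 27.95
tool_pos: [0.5172, 0.2333, 0.2421]
tool_rot: [3.14, 0.001, 2.339]
contact_force: [0.5, -0.4, 0.7]
opening: 0.064
grip_force: 0.0
```

step_arm([
  [0.7, 0, 0, 0, 0, 0, 0.12],
  [0.7, 0, 1, 0, 0, 0, 0.24],
  [0.7, 0, 1, 0, 0, 0, 0.36],
  [0.7, 0, 1, 0, 0, 0, 0.48],
  [0.7, 0, 1, 0, 0, 0, 0.6],
])

```text
time: 28.37
tool_pos: [0.5173, 0.2422, 0.2419]
tool_rot: [3.141, 0.001, 2.939]
contact_force: [-0.5, -0.9, -0.2]
opening: 0.0644
grip_force: 0.0
```

step_arm([
  [0.7, 0, 0, 0, 0, 0, 0.12],
  [0.7, 0, 0, 0, 0, 0, 0.21],
  [0.7, 0, 0, 0, 0, 0, 0.21],
])

```text
time: 28.62
tool_pos: [0.5174, 0.2419, 0.2419]
tool_rot: [3.141, 0.001, -3.137]
contact_force: [0.8, 0.8, 1.0]
opening: 0.0641
grip_force: 0.0
```

Run:
```python
from h import *
import pickle
s=observe();m=camera_model("wrist");im=read_camera("wrist");a=read_camera("scene");b=read_camera("side")
print(s["time"],s["tool_pos"],s["tool_rot"],s["qpos"])
pickle.dump(m,open("w10.pkl","wb"));cv2.imwrite("pics/w10.png",im[:,:,::-1]);cv2.imwrite("pics/s10.png",a[:,:,::-1]);cv2.imwrite("pics/d10.png",b[:,:,::-1])
c=np.zeros((570,640,3),np.uint8);c[:270]=im[:270];c[270:,:400]=cv2.resize(a[160:280,270:430],(400,300));c[270:,400:]=cv2.resize(b[130:280,200:320],(240,300))
cv2.imwrite("pics/c10.png",c[:,:,::-1])
```

```text
28.6167 [0.51741209 0.2418911  0.24191936] [ 3.14119854e+00  1.03177968e-03 -3.13724984e+00] [ 3.03103134e-01  3.97035394e-01  1.30864165e+00  7.36413837e-05
  1.43481354e+00 -1.27204615e+00]
```

View pics/c10.png

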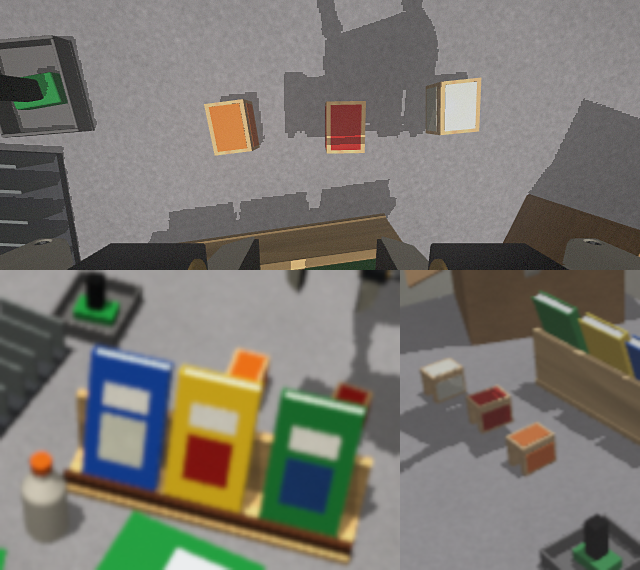

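All three books lean side by side (blue, yellow, green). The wrist view shows the sign tops: orange (231,127), red (346,127), white (460,106), with their legs to the left and right. Measure each.

Run:
```python
from h import *
import pickle
np.set_printoptions(precision=4,suppress=True)
m=pickle.load(open("w10.pkl","rb"));im=cv2.imread("pics/w10.png");h=cv2.cvtColor(im,cv2.COLOR_BGR2HSV)
S=camera_model("scene");D=camera_model("side")
rng=dict(orange=((6,150,150),(14,255,255),(190,80,270,170)),red=((0,150,60),(6,255,255),(310,80,380,170)),white=((0,0,185),(180,60,255),(438,60,500,150)))
side=dict()
for n,(lo,hi,(x0,y0,x1,y1)) in rng.items():
    k=np.zeros(h.shape[:2],np.uint8);k[y0:y1,x0:x1]=cv2.inRange(h,lo,hi)[y0:y1,x0:x1]
    k=cv2.morphologyEx(k,cv2.MORPH_CLOSE,np.ones((7,7)));k=cv2.morphologyEx(k,cv2.MORPH_OPEN,np.ones((5,5)))
    c=max(cv2.findContours(k,cv2.RETR_EXTERNAL,cv2.CHAIN_APPROX_NONE)[0],key=cv2.contourArea)
    bx=cv2.boxPoints(cv2.minAreaRect(c));P=np.array([onz(m,u,.052) for u in bx]);e=np.diff(np.r_[P,P[:1]],axis=0)
    L=np.linalg.norm(e,axis=1);i=L.argmax();v=e[i];v*=np.sign(v[0])
    print(n,bx.round(0).tolist(),"c",P.mean(0),"L",L.round(4),"yaw",np.arctan2(v[1],v[0]))
    side[n]=np.array(bx).mean(0)
b=cv2.imread("pics/d10.png");hb=cv2.cvtColor(b,cv2.COLOR_BGR2HSV)
for n,(x0,y0,x1,y1) in dict(orange=(245,195,285,225),red=(225,175,260,205)).items():
    lo,hi=((5,120,150),(15,255,255)) if n=="orange" else ((0,150,100),(6,255,255))
    k=np.zeros(hb.shape[:2],np.uint8);k[y0:y1,x0:x1]=cv2.inRange(hb,lo,hi)[y0:y1,x0:x1]
    ys,xs=np.nonzero(k); 
    if len(xs): 
        c=max(cv2.findContours(k,cv2.RETR_EXTERNAL,cv2.CHAIN_APPROX_NONE)[0],key=cv2.contourArea);u=cv2.minAreaRect(c)
        print(n,"side",u,tri(D,u[0],m,side[n]))
# bar from side+scene images
S=camera_model("scene");print([proj(D,p) for p in((.5918,-.3645,.13),(.3388,-.3534,.13))])
```

```text
orange [[209.0, 107.0], [238.0, 102.0], [246.0, 147.0], [217.0, 153.0]] c [0.4565 0.1353 0.052 ] L [0.0354 0.0525 0.0368 0.0529] yaw 0.10031380154208339
red [[331.0, 149.0], [331.0, 105.0], [360.0, 105.0], [360.0, 149.0]] c [0.4557 0.2754 0.052 ] L [0.0507 0.0338 0.0508 0.0351] yaw 0.04102509316584433
white [[445.0, 82.0], [476.0, 82.0], [476.0, 130.0], [445.0, 130.0]] c [0.4314 0.4091 0.052 ] L [0.0355 0.0539 0.0369 0.0538] yaw 0.140665541570989
orange side ((264.5856018066406, 212.18836975097656), (7.448452949523926, 18.124568939208984), 65.55604553222656) (array([0.4562, 0.1352, 0.0519]), np.float64(0.0005253056105338062))
red side ((243.55836486816406, 192.6605987548828), (4.528095245361328, 14.438644409179688), 70.01689910888672) (array([0.4555, 0.2753, 0.0513]), np.float64(0.0006396088039925512))
[(np.float64(424.48773558779664), np.float64(267.61010567110645)), (np.float64(333.38581894593784), np.float64(318.6033210280099))]
```

Orange (0.456,0.135), red (0.4555,0.275), white (0.431,0.409), and two views agree on height 0.052. Grasp orange.

step_arm([
  [0.8, -2, -3.5, 0, 0, 0, 0.03],
  [0.8, -4, -7, -2, 0, 0, 0.07],
  [0.8, -6.1, -10.7, -4, 0, 0, 0.07],
  [0.8, -6.1, -10.7, -8, 0, 0, 0.07],
  [0.8, -6.1, -10.7, -12, 0, 0, 0.07],
], grip_force=20)

```text
time: 29.18
tool_pos: [0.4565, 0.1331, 0.123]
tool_rot: [-3.142, 0.005, -3.075]
contact_force: [0.5, 0.6, -1.2]
opening: 0.0737
grip_force: 0.0
```

step_arm([
  [0.8, 0, 0, -3, 0, 0, 0],
  [0.8, 0, 0, -6, 0, 0, 0],
  [0.8, 0, 0, -9, 0, 0, 0],
  [0.8, 0, 0, -11, 0, 0, 0],
  [0.8, 0, 0, -11, 0, 0, 0],
])

```text
time: 29.6
tool_pos: [0.4536, 0.1344, 0.0089]
tool_rot: [-3.141, -0.007, -3.073]
contact_force: [-1.1, -0.9, -0.3]
opening: 0.0736
grip_force: 0.0
```

Run:
```python
from h import *
s=observe();print(s["tool_pos"],s["tool_rot"],s["contact_force"],s["opening"])
S=camera_model("scene");D=camera_model("side");a=read_camera("scene");b=read_camera("side")
print(proj(S,s["tool_pos"]),proj(D,s["tool_pos"]))
c=np.zeros((400,800,3),np.uint8);c[:,:400]=cv2.resize(a[160:240,330:410],(400,400));c[:,400:]=cv2.resize(b[180:260,225:305],(400,400))
cv2.imwrite("pics/c11.png",c[:,:,::-1])
```

```text
[0.45357526 0.13441628 0.00891372] [-3.14129366 -0.00702402 -3.07263932] [-1.09974051 -0.93179772 -0.26273979] 0.0736389824455742
(np.float64(368.16406013366714), np.float64(207.0467886532499)) (np.float64(264.91722266661844), np.float64(223.7831951411318))
```

View pics/c11.png

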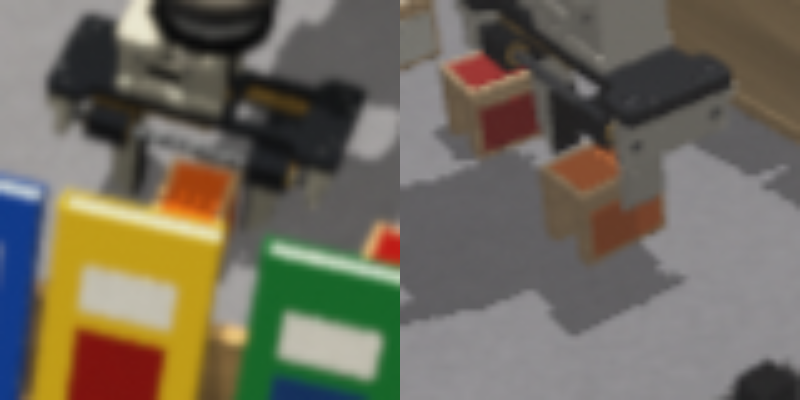

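The fingers straddle the orange sign with tips about halfway down it. I go 2 cm lower and close.

step_arm([
  [0.8, 0.1, 0, -1, 0, 0, 0],
  [0.8, 0.1, 0, -2, 0, 0, 0],
  [0, 0.1, 0, -2, 0, 0, 0],
  [0, 0.1, 0, -2, 0, 0, 0],
  [0, 0.1, 0, -2, 0, 0, 0],
])

```text
time: 30.12
tool_pos: [0.458, 0.135, -0.0069]
tool_rot: [3.141, 0.002, -3.071]
contact_force: [-0.1, 0.3, 0.8]
opening: 0.0578
grip_force: 0.0
```

step_arm([
  [0, 0, 0, 0, 0, 0, 0],
  [0, 0, 0, 0, 0, 0, 0],
  [0, 0, 0, 0, 0, 0, 0],
])

```text
time: 30.37
tool_pos: [0.4578, 0.135, -0.0071]
tool_rot: [3.141, 0.002, -3.07]
contact_force: [-0.3, 0.2, 4.4]
opening: 0.0466
grip_force: 19.7
```

step_arm([
  [0, 0, 0, 3, 0, 0, 0],
  [0, 0, 0, 6, 0, 0, 0],
  [0, 0, 0, 10, 0, 0, 0],
  [0, 0, 0, 14, 0, 0, 0],
  [0, 0, 0, 17, 0, 0, 0],
])

```text
time: 30.78
tool_pos: [0.4577, 0.1349, 0.1654]
tool_rot: [3.141, 0.003, -3.07]
contact_force: [1.4, 0.2, 0.4]
opening: 0.046
grip_force: 19.7
```

step_arm([
  [0, 0, 0, 0, 0, 0, 0],
])

```text
time: 30.87
tool_pos: [0.4607, 0.1354, 0.1684]
tool_rot: [3.141, 0.012, -3.07]
contact_force: [1.4, -0.3, 0.5]
opening: 0.0462
grip_force: 19.7
```

Run:
```python
from h import *
import pickle
np.set_printoptions(precision=4,suppress=True)
s=observe();print(s["tool_pos"],s["tool_rot"],s["opening"],s["qpos"])
m=pickle.load(open("w4.pkl","rb"))
# bar: fit from side & scene first pictures: light pixels along predicted line
S=camera_model("scene");D=camera_model("side")
for n,cam in(("scene0",S),("side0",D)):
    im=cv2.imread(f"pics/{n}.png");g=im.astype(int)
    out=[]
    for f in (.2,.4,.6,.8):
        p=np.array([.3388,-.3534,.131])*(1-f)+np.array([.5918,-.3645,.131])*f
        u=proj(cam,p);x=int(round(u[0]));col=g[int(u[1])-14:int(u[1])+15,x].min(1);r=np.nonzero(col>col.max()-35)[0]+int(u[1])-14
        out.append((x,r.min(),r.max(),round(u[1],1)))
    print(n,out)
```

```text
[0.4607 0.1354 0.1684] [ 3.1409  0.0118 -3.0702] 0.04616514343693022 [ 0.126   0.277   1.6939  0.0001  1.1588 -1.5163]
scene0 [(251, np.int64(124), np.int64(127), np.float64(127.2)), (243, np.int64(132), np.int64(135), np.float64(135.0)), (234, np.int64(140), np.int64(143), np.float64(143.0)), (225, np.int64(149), np.int64(152), np.float64(151.4))]
side0 [(354, np.int64(304), np.int64(308), np.float64(306.7)), (373, np.int64(293), np.int64(297), np.float64(295.9)), (391, np.int64(283), np.int64(287), np.float64(285.8)), (409, np.int64(273), np.int64(277), np.float64(276.3))]
```

Run:
```python
from h import *
S=camera_model("scene");D=camera_model("side")
sc=[(251,125.5),(243,133.5),(234,141.5),(225,150.5)];sd=[(354,306),(373,295),(391,285),(409,275)]
for z in(.13,.133):
  for c,u in((S,sc),(D,sd)):
    P=np.array([onz(c,p,z) for p in u]);k=np.polyfit(P[:,0],P[:,1],1);print(z,"slope",k[0].round(4),"y at .39,.465,.54",np.polyval(k,[.39,.465,.54]).round(4))
```

```text
0.13 slope -0.0302 y at .39,.465,.54 [-0.3627 -0.3649 -0.3672]
0.13 slope -0.0401 y at .39,.465,.54 [-0.3533 -0.3563 -0.3593]
0.133 slope -0.0302 y at .39,.465,.54 [-0.3601 -0.3624 -0.3646]
0.133 slope -0.0401 y at .39,.465,.54 [-0.3552 -0.3582 -0.3612]
```

step_arm([
  [0, 0.5, -3, 0.5, 0, 0, -0.03],
  [0, 1, -6, 1, 0, 0, -0.06],
  [0, 1.6, -9, 1.5, 0, 0, -0.1],
  [0, 2.2, -12, 1.5, 0, 0, -0.107],
  [0, 2.8, -15.5, 1.5, 0, 0, -0.107],
])

```text
time: 31.28
tool_pos: [0.485, -0.0209, 0.1768]
tool_rot: [3.141, -0.0, 3.106]
contact_force: [0.7, 0.2, -0.7]
opening: 0.0465
grip_force: 19.7
```

step_arm([
  [0, 0.5, -3, 0, 0, 0, 0],
  [0, 1, -6, 0, 0, 0, 0],
  [0, 1.6, -9, 0, 0, 0, 0],
  [0, 2.2, -12, 0, 0, 0, 0],
  [0, 2.8, -15.5, 0, 0, 0, 0],
])

```text
time: 31.7
tool_pos: [0.5129, -0.1759, 0.1763]
tool_rot: [3.14, -0.001, 3.106]
contact_force: [1.2, 1.5, 0.0]
opening: 0.0463
grip_force: 19.7
```

step_arm([
  [0, 0.8, -3, 0, 0, 0, 0],
  [0, 1.6, -6, 0, 0, 0, 0],
  [0, 2.2, -11, 0, 0, 0, 0],
  [0, 2.4, -12.5, 0, 0, 0, 0],
  [0, 2.4, -12.5, 0, 0, 0, 0],
])

```text
time: 32.12
tool_pos: [0.5366, -0.305, 0.1753]
tool_rot: [-3.141, -0.001, 3.102]
contact_force: [-1.2, 1.6, -0.3]
opening: 0.0465
grip_force: 19.7
```

Run:
```python
from h import *
import pickle
np.set_printoptions(precision=4,suppress=True)
s=observe();m=camera_model("wrist");im=read_camera("wrist");print(s["time"],s["tool_pos"],s["tool_rot"],s["opening"])
pickle.dump(m,open("w12.pkl","wb"));cv2.imwrite("pics/w12.png",im[:,:,::-1])
for x in(.38,.42,.46,.5):
    y=-.3605-.035*(x-.465);u=proj(m,(x,y,.13));r=int(round(u[1]))
    if 0<=r<400:
        row=im[r,max(0,int(u[0])-40):int(u[0])+40].astype(int);print(x,u,[ (i+max(0,int(u[0])-40),int(v.min()),int(v.max()-v.min())) for i,v in enumerate(row)][20:60:2])
```

```text
32.1167 [ 0.5366 -0.305   0.1753] [-3.1407 -0.0012  3.1016] 0.04653913947194243
0.42 (np.float64(232.7439442361886), np.float64(55.200635743811745)) [(212, 170, 7), (214, 163, 7), (216, 169, 4), (218, 173, 5), (220, 173, 5), (222, 82, 97), (224, 83, 97), (226, 82, 100), (228, 128, 42), (230, 223, 2), (232, 229, 2), (234, 231, 3), (236, 232, 2), (238, 228, 4), (240, 213, 4), (242, 183, 8), (244, 147, 4), (246, 79, 84), (248, 85, 93), (250, 84, 90)]
0.46 (np.float64(237.01800215008313), np.float64(115.03656884996782)) [(217, 170, 5), (219, 169, 5), (221, 169, 7), (223, 163, 9), (225, 170, 4), (227, 82, 108), (229, 94, 101), (231, 85, 106), (233, 138, 12), (235, 153, 6), (237, 165, 6), (239, 184, 5), (241, 185, 5), (243, 161, 5), (245, 146, 7), (247, 133, 5), (249, 116, 9), (251, 86, 98), (253, 81, 92), (255, 84, 104)]
0.5 (np.float64(240.9078077446462), np.float64(169.49304839264772)) [(220, 170, 4), (222, 172, 8), (224, 171, 8), (226, 175, 5), (228, 174, 6), (230, 174, 3), (232, 93, 108), (234, 94, 105), (236, 87, 101), (238, 150, 2), (240, 159, 4), (242, 175, 3), (244, 180, 5), (246, 169, 2), (248, 151, 7), (250, 133, 4), (252, 116, 6), (254, 83, 108), (256, 85, 95), (258, 78, 91)]
```

View pics/w12.png

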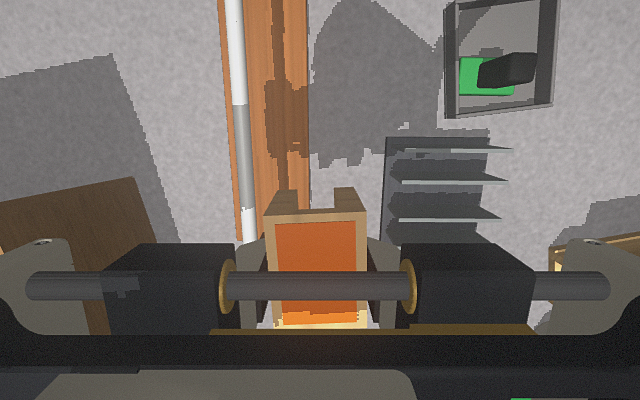

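The wrist view shows the bar clearly at columns 229–253 (rows 0–240), left of the held sign (centred at column 316). Compute the shift.

Run:
```python
from h import *
import pickle
m=pickle.load(open("w12.pkl","rb"))
P=np.array([onz(m,u,.13) for u in((237,55),(241.2,115),(245.2,169.5))]);k=np.polyfit(P[:,0],P[:,1],1);print(P.round(4),k,np.polyval(k,[.39,.465,.54]),np.arctan(k[0]))
w=[onz(m,u,.13)[1] for u in((229,55),(245,55))];print("bar width",np.diff(w))
```

```text
[[ 0.42   -0.3559  0.13  ]
 [ 0.4601 -0.3573  0.13  ]
 [ 0.5001 -0.3584  0.13  ]] [-0.03112078 -0.34290087] [-0.35503798 -0.35737203 -0.35970609] -0.03111074254351861
bar width [0.01113797]
```

step_arm([
  [0, 0.3, -2, 0, 0, 0, 0.005],
  [0, 0.3, -4, 0, 0, 0, 0.005],
  [0, 0.3, -5.4, 0, 0, 0, 0.005],
  [0, 0.3, -5.4, 0, 0, 0, 0.005],
  [0, 0.3, -5.4, 0, 0, 0, 0.005],
])

```text
time: 32.58
tool_pos: [0.5399, -0.3531, 0.1763]
tool_rot: [3.14, -0.001, 3.111]
contact_force: [0.4, -0.3, -1.0]
opening: 0.0464
grip_force: 19.7
```

step_arm([
  [0, 0, 0, 0, 0, 0, 0],
  [0, 0, 0, 0, 0, 0, 0],
])

```text
time: 32.75
tool_pos: [0.5404, -0.3526, 0.1771]
tool_rot: [3.141, -0.0, 3.112]
contact_force: [0.4, -0.2, -1.0]
opening: 0.0464
grip_force: 19.7
```

step_arm([
  [0, 0, -0.7, 0, 0, 0, 0],
  [0, 0, -0.7, -2, 0, 0, 0],
  [0, 0, -0.7, -4, 0, 0, 0],
  [0, 0, -0.7, -4.3, 0, 0, 0],
  [0, 0, -0.7, -4.3, 0, 0, 0],
])

```text
time: 33.17
tool_pos: [0.5396, -0.3604, 0.1329]
tool_rot: [3.139, -0.003, 3.111]
contact_force: [0.5, -0.2, -0.6]
opening: 0.0464
grip_force: 19.7
```

step_arm([
  [0, 0, 0, -0.5, 0, 0, 0],
  [0, 0, 0, -1, 0, 0, 0],
  [0, 0, 0, -1.5, 0, 0, 0],
  [0, 0, 0, -2, 0, 0, 0],
  [0, 0, 0, -2, 0, 0, 0],
])

```text
time: 33.58
tool_pos: [0.5398, -0.3608, 0.1131]
tool_rot: [3.14, -0.001, 3.111]
contact_force: [0.2, 0.7, -0.7]
opening: 0.0466
grip_force: 19.7
```

The feet have passed the bar without touching it. Continue down.

step_arm([
  [0, 0, 0.1, -1, 0, 0, 0],
  [0, 0, 0.1, -2, 0, 0, 0],
  [0, 0, 0.1, -2.5, 0, 0, 0],
  [0, 0, 0.1, -2.7, 0, 0, 0],
  [0, 0, 0.1, -2.7, 0, 0, 0],
])

```text
time: 34.0
tool_pos: [0.5399, -0.3598, 0.0861]
tool_rot: [3.14, -0.001, 3.111]
contact_force: [0.1, 0.7, -0.6]
opening: 0.0464
grip_force: 19.7
```

step_arm([
  [0, 0, 0, -0.1, 0, 0, 0],
  [0, 0, 0, -0.2, 0, 0, 0],
  [0, 0, 0, -0.2, 0, 0, 0],
])

```text
time: 34.25
tool_pos: [0.5404, -0.3603, 0.0854]
tool_rot: [-3.141, 0.0, 3.111]
contact_force: [-0.2, 0.6, -0.5]
opening: 0.0462
grip_force: 19.7
```

step_arm([
  [0, 0, 0, -0.2, 0, 0, 0],
  [0, 0, 0, -0.3, 0, 0, 0],
  [0, 0, 0, -0.4, 0, 0, 0],
  [0, 0, 0, -0.4, 0, 0, 0],
])

```text
time: 34.58
tool_pos: [0.5408, -0.3606, 0.0847]
tool_rot: [-3.139, 0.003, 3.111]
contact_force: [-5.6, 4.2, 17.1]
opening: 0.0461
grip_force: 19.8
```

The roof is seated on the bar (17 N). Ease off, open, rise, and head for red.

step_arm([
  [0, 0, 0, 0.3, 0, 0, 0],
  [0.55, 0, 0, 0.3, 0, 0, 0],
  [0.65, 0, 0, 0.3, 0, 0, 0],
  [0.65, 0, 0, 0.3, 0, 0, 0],
  [0.65, 0, 0, 0.3, 0, 0, 0],
])

```text
time: 35.0
tool_pos: [0.5401, -0.3601, 0.0837]
tool_rot: [3.141, -0.0, 3.111]
contact_force: [0.3, -0.3, -0.6]
opening: 0.0592
grip_force: 0.0
```

step_arm([
  [0.65, 0, 0, 1, 0, 0, 0],
  [0.7, 0, 0, 4, 0, 0, 0],
  [0.8, 0, 0, 8, 0, 0, 0],
  [0.8, 0, 0, 12, 0, 0, 0],
  [0.8, 0, 0, 15, 0, 0, 0],
])

```text
time: 35.42
tool_pos: [0.5407, -0.3604, 0.2385]
tool_rot: [-3.139, 0.003, 3.111]
contact_force: [0.6, -1.2, 0.2]
opening: 0.0732
grip_force: 0.0
```

step_arm([
  [0.8, -0.5, 4, 0, 0, 0, 0],
  [0.8, -1, 8, 0, 0, 0, 0],
  [0.8, -1.5, 12, 0, 0, 0, 0],
  [0.8, -2, 16, 0, 0, 0, 0],
  [0.8, -2.2, 19, 0, 0, 0, 0.05],
])

```text
time: 35.83
tool_pos: [0.5174, -0.1673, 0.2351]
tool_rot: [3.141, 0.0, -3.122]
contact_force: [0.7, -0.4, 0.0]
opening: 0.0736
grip_force: 0.0
```

step_arm([
  [0.8, 0, 4, 0, 0, 0, 0],
  [0.8, 0, 8, 0, 0, 0, 0],
  [0.8, 0, 12, 0, 0, 0, 0],
  [0.8, 0, 16, 0, 0, 0, 0],
  [0.8, 0, 19, 0, 0, 0, 0],
])

```text
time: 36.25
tool_pos: [0.5179, 0.0228, 0.2351]
tool_rot: [3.141, 0.001, -3.121]
contact_force: [0.3, -0.6, 0.2]
opening: 0.0733
grip_force: 0.0
```

step_arm([
  [0.8, 0, 4, 0, 0, 0, 0],
  [0.8, 0, 8, 0, 0, 0, 0],
  [0.8, 0, 12, 0, 0, 0, 0],
  [0.8, 0, 16, 0, 0, 0, 0],
  [0.8, 0, 19, 0, 0, 0, 0],
])

```text
time: 36.67
tool_pos: [0.5178, 0.213, 0.235]
tool_rot: [3.141, 0.001, -3.121]
contact_force: [0.5, -0.7, -0.4]
opening: 0.0731
grip_force: 0.0
```

```bash
cat > sign.py <<'E'
from h import *
np.set_printoptions(precision=4,suppress=True)
s=observe();m=camera_model("wrist");im=read_camera("wrist");b=read_camera("side");D=camera_model("side")
print(s["time"],s["tool_pos"],s["tool_rot"],s["opening"])
rng=dict(red=((0,150,60),(6,255,255)),white=((0,0,188),(180,40,255)),orange=((6,150,100),(15,255,255)))
for nm,cam,I,y1 in(("wrist",m,im,240),("side",D,b,400)):
  h=cv2.cvtColor(I,cv2.COLOR_RGB2HSV)
  for n,(lo,hi) in rng.items():
    k=cv2.inRange(h,lo,hi);k[y1:]=0
    k=cv2.morphologyEx(k,cv2.MORPH_CLOSE,np.ones((5,5)));k=cv2.morphologyEx(k,cv2.MORPH_OPEN,np.ones((3,3)))
    for c in cv2.findContours(k,cv2.RETR_EXTERNAL,cv2.CHAIN_APPROX_NONE)[0]:
        A=cv2.contourArea(c);lim=(500,3500) if nm=="wrist" else (15,250)
        if not lim[0]<A<lim[1]: continue
        q=cv2.approxPolyDP(cv2.convexHull(c),4,True)[:,0] if nm=="wrist" else None
        r=cv2.minAreaRect(c);p=onz(cam,r[0],.052)
        if .25<p[0]<.75 and -.5<p[1]<.6: print(nm,n,A,np.round(r[0],1),"c",p,q.tolist() if q is not None else "")
cv2.imwrite("pics/wl.png",im[:,:,::-1])
E
python3 sign.py
```

```text
36.6667 [0.5178 0.213  0.235 ] [ 3.1406  0.0008 -3.121 ] 0.07306461012495868
wrist red 1304.0 [371.5 127.5] c [0.4548 0.2753 0.052 ] [[387, 105], [384, 150], [357, 150], [358, 105]]
wrist white 1388.0 [489.  108.5] c [0.4308 0.4088 0.052 ] [[506, 84], [502, 130], [473, 133], [475, 87]]
side red 41.5 [243.6 192.8] c [0.455  0.2733 0.052 ] 
side white 44.0 [220.1 178.2] c [0.4319 0.4088 0.052 ] 
side orange 108.0 [414.5 288. ] c [ 0.592  -0.3503  0.052 ] 
side orange 211.5 [408.2 271.9] c [ 0.6208 -0.3041  0.052 ]
```

Red and white haven't moved. Grasp red.

step_arm([
  [0.8, -2, 2, 0, 0, 0, 0],
  [0.8, -4.2, 4.2, -1, 0, 0, 0],
  [0.8, -6.2, 6.2, -4, 0, 0, 0],
  [0.8, -6.2, 6.2, -8, 0, 0, 0],
  [0.8, -6.2, 6.2, -12, 0, 0, 0],
])

```text
time: 37.18
tool_pos: [0.4562, 0.2725, 0.1147]
tool_rot: [3.14, 0.004, -3.12]
contact_force: [-0.0, 0.3, -0.4]
opening: 0.0733
grip_force: 0.0
```

step_arm([
  [0.8, 0, 0, -3, 0, 0, 0],
  [0.8, 0, 0, -6, 0, 0, 0],
  [0.8, 0, 0, -9, 0, 0, 0],
  [0.8, 0, 0, -11, 0, 0, 0],
  [0.8, 0, 0, -12.2, 0, 0, 0],
])

```text
time: 37.6
tool_pos: [0.4554, 0.2704, -0.0099]
tool_rot: [-3.14, -0.003, -3.123]
contact_force: [-0.1, 0.5, 1.1]
opening: 0.0736
grip_force: 0.0
```

step_arm([
  [0, 0, 0, 0, 0, 0, 0],
  [0, 0, 0, 0, 0, 0, 0],
  [0, 0, 0, 0, 0, 0, 0],
  [0, 0, 0, 0, 0, 0, 0],
  [0, 0, 0, 0, 0, 0, 0],
])

```text
time: 38.02
tool_pos: [0.4572, 0.2722, -0.0065]
tool_rot: [3.14, 0.002, -3.122]
contact_force: [-0.8, -0.4, 3.3]
opening: 0.0462
grip_force: 20.0
```

step_arm([
  [0, 0, 0, 0, 0, 0, 0],
  [0, 0, 0, 0, 0, 0, 0],
])

```text
time: 38.18
tool_pos: [0.4572, 0.2722, -0.0065]
tool_rot: [3.141, 0.002, -3.122]
contact_force: [-0.2, -0.6, 6.0]
opening: 0.0461
grip_force: 20.0
```

step_arm([
  [0, 0, 0, 3, 0, 0, 0],
  [0, 0, 0, 7, 0, 0, 0],
  [0, 0, 0, 11, 0, 0, 0],
  [0, 0, 0, 15, 0, 0, 0],
  [0, 0, 0, 19, 0, 0, 0],
])

```text
time: 38.6
tool_pos: [0.4556, 0.2717, 0.1844]
tool_rot: [3.142, -0.0, -3.122]
contact_force: [1.2, 0.4, -0.2]
opening: 0.0458
grip_force: 20.0
```

step_arm([
  [0, 0, -4, 0, 0, 0, 0],
  [0, 0, -8, 0, 0, 0, -0.02],
  [0, 0, -12, 0, 0, 0, -0.05],
  [0, 0, -16, 0, 0, 0, -0.05],
  [0, 0, -19, 0, 0, 0, -0.05],
])

```text
time: 39.02
tool_pos: [0.4556, 0.0794, 0.1825]
tool_rot: [-3.141, 0.0, 3.111]
contact_force: [0.8, -0.8, -0.2]
opening: 0.0461
grip_force: 20.0
```

step_arm([
  [0, 0, -4, 0, 0, 0, 0],
  [0, 0, -8, 0, 0, 0, 0],
  [0, 0, -12, 0, 0, 0, 0],
  [0, 0, -16, 0, 0, 0, 0],
  [0, 0, -19, 0, 0, 0, 0],
])

```text
time: 39.43
tool_pos: [0.4557, -0.1109, 0.1825]
tool_rot: [-3.141, 0.0, 3.11]
contact_force: [0.5, -0.2, -0.0]
opening: 0.046
grip_force: 20.0
```

step_arm([
  [0, 0.3, -4, 0, 0, 0, 0],
  [0, 0.6, -8, 0, 0, 0, 0],
  [0, 0.9, -12, 0, 0, 0, 0],
  [0, 0.9, -16, 0, 0, 0, 0],
  [0, 0.9, -19, 0, 0, 0, 0],
])

```text
time: 39.85
tool_pos: [0.4647, -0.3012, 0.1822]
tool_rot: [-3.141, 0.0, 3.11]
contact_force: [0.1, 0.4, -1.0]
opening: 0.0461
grip_force: 20.0
```

step_arm([
  [0, 0, -3, 0, 0, 0, 0],
  [0, 0, -5.9, 0, 0, 0, 0],
  [0, 0, -5.9, 0, 0, 0, 0],
  [0, 0, -5.9, 0, 0, 0, 0],
  [0, 0, -5.9, 0, 0, 0, 0],
])

```text
time: 40.27
tool_pos: [0.465, -0.3563, 0.182]
tool_rot: [3.14, -0.001, 3.111]
contact_force: [-0.0, 0.0, -0.9]
opening: 0.046
grip_force: 20.0
```

step_arm([
  [0, 0, 0, 0, 0, 0, 0],
  [0, 0, 0, 0, 0, 0, 0],
])

```text
time: 40.43
tool_pos: [0.4655, -0.3559, 0.1825]
tool_rot: [3.141, 0.0, 3.112]
contact_force: [0.1, 0.5, -0.2]
opening: 0.046
grip_force: 20.0
```

step_arm([
  [0, 0, -0.2, -2, 0, 0, 0],
  [0, 0, -0.2, -4, 0, 0, 0],
  [0, 0, -0.2, -5, 0, 0, 0],
  [0, 0, -0.2, -6, 0, 0, 0],
  [0, 0, -0.2, -6.8, 0, 0, 0],
])

```text
time: 40.85
tool_pos: [0.4654, -0.3586, 0.1137]
tool_rot: [3.141, -0.0, 3.112]
contact_force: [-0.3, -0.1, -0.7]
opening: 0.0461
grip_force: 20.0
```

step_arm([
  [0, 0, 0, -0.8, 0, 0, 0],
  [0, 0, 0, -1.6, 0, 0, 0],
  [0, 0, 0, -2.4, 0, 0, 0],
  [0, 0, 0, -2.9, 0, 0, 0],
  [0, 0, 0, -2.9, 0, 0, 0],
])

```text
time: 41.27
tool_pos: [0.4653, -0.3591, 0.085]
tool_rot: [3.142, 0.0, 3.111]
contact_force: [-0.3, -0.2, 0.3]
opening: 0.0457
grip_force: 20.0
```

step_arm([
  [0, 0, 0, -0.1, 0, 0, 0],
  [0, 0, 0, -0.2, 0, 0, 0],
  [0, 0, 0, -0.2, 0, 0, 0],
])

```text
time: 41.52
tool_pos: [0.4655, -0.3594, 0.0847]
tool_rot: [-3.141, 0.001, 3.111]
contact_force: [-2.9, 2.2, 10.0]
opening: 0.0464
grip_force: 20.0
```

Seated. Release and go for white.

step_arm([
  [0, 0, 0, 0.2, 0, 0, 0],
  [0.55, 0, 0, 0.2, 0, 0, 0],
  [0.65, 0, 0, 0.2, 0, 0, 0],
  [0.65, 0, 0, 0.2, 0, 0, 0],
  [0.65, 0, 0, 0.2, 0, 0, 0],
])

```text
time: 41.93
tool_pos: [0.4652, -0.3591, 0.0849]
tool_rot: [3.141, -0.0, 3.111]
contact_force: [0.6, -0.6, -0.2]
opening: 0.0594
grip_force: 0.0
```

step_arm([
  [0.65, 0, 0, 1, 0, 0, 0],
  [0.7, 0, 0, 4, 0, 0, 0],
  [0.8, 0, 0, 8, 0, 0, 0],
  [0.8, 0, 0, 12, 0, 0, 0],
  [0.8, 0, 0, 15, 0, 0, 0],
])

```text
time: 42.35
tool_pos: [0.4657, -0.3595, 0.2395]
tool_rot: [-3.139, 0.003, 3.111]
contact_force: [0.4, -1.0, 1.1]
opening: 0.073
grip_force: 0.0
```

step_arm([
  [0.8, 0.5, 4, 0, 0, 0, 0],
  [0.8, 1, 8, 0, 0, 0, 0],
  [0.8, 1, 12, 0, 0, 0, 0],
  [0.8, 1, 16, 0, 0, 0, 0],
  [0.8, 1, 19.5, 0, 0, 0, 0],
])

```text
time: 42.77
tool_pos: [0.4749, -0.1619, 0.236]
tool_rot: [3.141, 0.001, 3.111]
contact_force: [0.9, -0.5, -0.4]
opening: 0.0734
grip_force: 0.0
```

step_arm([
  [0.8, 0.5, 4, 0, 0, 0, 0],
  [0.8, 1, 8, 0, 0, 0, 0],
  [0.8, 1, 12, 0, 0, 0, 0],
  [0.8, 1, 16, 0, 0, 0, 0],
  [0.8, 1, 19.5, 0, 0, 0, 0],
])

```text
time: 43.18
tool_pos: [0.4849, 0.0332, 0.2361]
tool_rot: [3.141, 0.001, 3.111]
contact_force: [0.2, -0.9, -0.3]
opening: 0.073
grip_force: 0.0
```

step_arm([
  [0.8, 0, 4, 0, 0, 0, 0.03],
  [0.8, 0, 8, 0, 0, 0, 0.1],
  [0.8, 0, 12, 0, 0, 0, 0.12],
  [0.8, 0, 16, 0, 0, 0, 0.12],
  [0.8, 0, 19.5, 0, 0, 0, 0.12],
])

```text
time: 43.6
tool_pos: [0.4848, 0.2284, 0.2361]
tool_rot: [3.141, 0.001, -3.051]
contact_force: [1.5, -0.7, 0.1]
opening: 0.0736
grip_force: 0.0
```

step_arm([
  [0.8, 0, 4, 0, 0, 0, 0],
  [0.8, 0, 8, 0, 0, 0, 0],
  [0.8, 0, 12, 0, 0, 0, 0],
  [0.8, 0, 12, 0, 0, 0, 0],
  [0.8, 0, 12, 0, 0, 0, 0],
])

```text
time: 44.02
tool_pos: [0.4846, 0.3477, 0.2351]
tool_rot: [-3.141, -0.0, -3.049]
contact_force: [0.0, -0.3, 0.4]
opening: 0.0734
grip_force: 0.0
```

```bash
python3 sign.py
```

```text
44.0167 [0.4846 0.3477 0.2351] [-3.1414 -0.0003 -3.0488] 0.0733895440814098
side red 99.0 [388. 304.] c [ 0.5053 -0.3475  0.052 ] 
side orange 108.0 [414.5 288. ] c [ 0.592  -0.3503  0.052 ] 
side orange 212.5 [408. 272.] c [ 0.62   -0.3041  0.052 ]
```

Run:
```python
from h import *
import pickle
np.set_printoptions(precision=4,suppress=True)
im=cv2.imread("pics/wl.png");m=camera_model("wrist");h=cv2.cvtColor(im,cv2.COLOR_BGR2HSV)
u=proj(m,(.431,.409,.052));print("expected",u)
# wood border (tan) mask anywhere
k=cv2.inRange(h,(10,60,90),(25,180,255));k[240:]=0
for c in cv2.findContours(cv2.morphologyEx(k,cv2.MORPH_CLOSE,np.ones((5,5))),cv2.RETR_EXTERNAL,cv2.CHAIN_APPROX_NONE)[0]:
    if cv2.contourArea(c)>300:
        r=cv2.minAreaRect(c);print(np.round(r[0],1),np.round(r[1],1),round(r[2],1),onz(m,r[0],.052),cv2.approxPolyDP(cv2.convexHull(c),4,True)[:,0].tolist())
x,y=int(u[0]),int(u[1]);print([tuple(int(v) for v in im[y,x+d]) for d in range(-40,41,8)])
```

```text
expected (np.float64(375.0879174552672), np.float64(139.31317700818488))
[593. 213.] [52. 92.] 90.0 [0.4966 0.6945 0.052 ] [[560, 188], [639, 220], [639, 239], [547, 239]]
[371.5 139.4] [40.7 53. ] 3.0 [0.4315 0.4048 0.052 ] [[393, 114], [390, 165], [353, 165], [353, 115]]
[(141, 139, 144), (135, 133, 137), (96, 102, 103), (140, 151, 156), (140, 153, 157), (138, 149, 151), (138, 149, 154), (92, 120, 145), (96, 93, 99), (99, 97, 98), (91, 92, 94)]
```

White is just in the hand's shadow, unmoved at (0.431,0.407). Grasp it.

step_arm([
  [0.8, -2, 2, 0, 0, 0, 0],
  [0.8, -4.2, 4.2, -1, 0, 0, 0],
  [0.8, -5.3, 6, -4, 0, 0, 0],
  [0.8, -5.3, 6, -8, 0, 0, 0],
  [0.8, -5.3, 6, -12, 0, 0, 0],
])

```text
time: 44.53
tool_pos: [0.4327, 0.4058, 0.1157]
tool_rot: [3.14, 0.004, -3.052]
contact_force: [1.2, 0.1, -0.5]
opening: 0.0734
grip_force: 0.0
```

step_arm([
  [0.8, 0, 0, -3, 0, 0, 0],
  [0.8, 0, 0, -6, 0, 0, 0],
  [0.8, 0, 0, -9, 0, 0, 0],
  [0.8, 0, 0, -11, 0, 0, 0],
  [0.8, 0, 0, -12.2, 0, 0, 0],
])

```text
time: 44.95
tool_pos: [0.4319, 0.4034, -0.0088]
tool_rot: [-3.14, -0.003, -3.055]
contact_force: [-0.1, -0.1, -0.2]
opening: 0.0732
grip_force: 0.0
```

step_arm([
  [0, 0, 0, 0, 0, 0, 0],
  [0, 0, 0, 0, 0, 0, 0],
  [0, 0, 0, 0, 0, 0, 0],
  [0, 0, 0, 0, 0, 0, 0],
  [0, 0, 0, 0, 0, 0, 0],
])

```text
time: 45.37
tool_pos: [0.4332, 0.4065, -0.0052]
tool_rot: [3.14, 0.003, -3.052]
contact_force: [0.3, -1.3, 3.3]
opening: 0.0458
grip_force: 20.0
```

step_arm([
  [0, 0, 0, 0, 0, 0, 0],
  [0, 0, 0, 0, 0, 0, 0],
])

```text
time: 45.53
tool_pos: [0.4332, 0.4064, -0.0052]
tool_rot: [3.14, 0.003, -3.052]
contact_force: [-0.6, -0.8, 7.1]
opening: 0.0456
grip_force: 20.0
```

step_arm([
  [0, 0, 0, 3, 0, 0, 0],
  [0, 0, 0, 7, 0, 0, 0],
  [0, 0, 0, 11, 0, 0, 0],
  [0, 0, 0, 15, 0, 0, 0],
  [0, 0, 0, 19, 0, 0, 0],
])

```text
time: 45.95
tool_pos: [0.4317, 0.4057, 0.1855]
tool_rot: [3.141, 0.0, -3.052]
contact_force: [0.6, 1.0, -0.0]
opening: 0.0462
grip_force: 20.0
```

step_arm([
  [0, 0, -4, 0, 0, 0, 0],
  [0, 0, -8, 0, 0, 0, -0.05],
  [0, 0, -12, 0, 0, 0, -0.1],
  [0, 0, -16, 0, 0, 0, -0.12],
  [0, 0, -19.5, 0, 0, 0, -0.12],
])

```text
time: 46.37
tool_pos: [0.4316, 0.2088, 0.1836]
tool_rot: [-3.141, 0.001, 3.11]
contact_force: [1.9, -0.5, -0.8]
opening: 0.0458
grip_force: 20.0
```

step_arm([
  [0, 0, -4, 0, 0, 0, 0],
  [0, 0, -8, 0, 0, 0, 0],
  [0, 0, -12, 0, 0, 0, 0],
  [0, 0, -16, 0, 0, 0, 0],
  [0, 0, -19.5, 0, 0, 0, 0],
])

```text
time: 46.78
tool_pos: [0.4318, 0.0138, 0.1836]
tool_rot: [-3.141, 0.001, 3.111]
contact_force: [1.5, 0.7, -0.6]
opening: 0.0458
grip_force: 20.0
```

step_arm([
  [0, 0, -4, 0, 0, 0, 0],
  [0, 0, -8, 0, 0, 0, 0],
  [0, -0.6, -12, 0, 0, 0, 0],
  [0, -1.2, -16, 0, 0, 0, 0],
  [0, -2, -19.5, 0, 0, 0, 0],
])

```text
time: 47.2
tool_pos: [0.4118, -0.1815, 0.1836]
tool_rot: [-3.141, 0.001, 3.111]
contact_force: [1.6, 0.3, -0.7]
opening: 0.0461
grip_force: 20.0
```

step_arm([
  [0, -0.5, -4, 0, 0, 0, 0],
  [0, -1, -8, 0, 0, 0, 0],
  [0, -1.5, -12, 0, 0, 0, 0],
  [0, -2.2, -16, 0, 0, 0, 0],
  [0, -2.2, -17.7, 0, 0, 0, 0],
])

```text
time: 47.62
tool_pos: [0.3887, -0.3607, 0.1833]
tool_rot: [-3.139, 0.0, 3.108]
contact_force: [0.1, -0.5, -1.6]
opening: 0.0455
grip_force: 20.0
```

step_arm([
  [0, 0, 0, 0, 0, 0, 0],
  [0, 0, 0, 0, 0, 0, 0],
  [0, 0, 0, 0, 0, 0, 0],
])

```text
time: 47.87
tool_pos: [0.3902, -0.3551, 0.1831]
tool_rot: [3.141, -0.0, 3.111]
contact_force: [0.8, 0.5, -1.1]
opening: 0.0458
grip_force: 20.0
```

step_arm([
  [0, 0, -0.1, -2, 0, 0, 0],
  [0, 0, -0.1, -4, 0, 0, 0],
  [0, 0, -0.1, -5, 0, 0, 0],
  [0, 0, -0.1, -6, 0, 0, 0],
  [0, 0, -0.1, -6.8, 0, 0, 0],
])

```text
time: 48.28
tool_pos: [0.3906, -0.3563, 0.1148]
tool_rot: [3.141, 0.0, 3.112]
contact_force: [-0.0, 0.1, -0.8]
opening: 0.046
grip_force: 20.0
```

step_arm([
  [0, 0, 0, -0.8, 0, 0, 0],
  [0, 0, 0, -1.6, 0, 0, 0],
  [0, 0, 0, -2.4, 0, 0, 0],
  [0, 0, 0, -2.8, 0, 0, 0],
  [0, 0, 0, -2.8, 0, 0, 0],
])

```text
time: 48.7
tool_pos: [0.3902, -0.3571, 0.0868]
tool_rot: [3.141, -0.0, 3.111]
contact_force: [0.4, 0.2, 0.1]
opening: 0.0461
grip_force: 20.0
```

step_arm([
  [0, 0, 0, -0.1, 0, 0, 0],
  [0, 0, 0, -0.2, 0, 0, 0],
  [0, 0, 0, -0.2, 0, 0, 0],
])

```text
time: 48.95
tool_pos: [0.3904, -0.3574, 0.0864]
tool_rot: [-3.141, 0.001, 3.111]
contact_force: [-2.5, 2.5, 9.2]
opening: 0.0457
grip_force: 20.0
```

Seated. Release, rise, and move clear for a final look.

step_arm([
  [0, 0, 0, 0.2, 0, 0, 0],
  [0.55, 0, 0, 0.2, 0, 0, 0],
  [0.65, 0, 0, 0.2, 0, 0, 0],
  [0.65, 0, 0, 0.2, 0, 0, 0],
  [0.65, 0, 0, 0.2, 0, 0, 0],
])

```text
time: 49.37
tool_pos: [0.3902, -0.3571, 0.087]
tool_rot: [3.141, -0.0, 3.111]
contact_force: [-0.0, 0.1, 0.2]
opening: 0.0592
grip_force: 0.0
```

step_arm([
  [0.65, 0, 0, 1, 0, 0, 0],
  [0.65, 0, 0, 4, 0, 0, 0],
  [0.7, 0, 0, 8, 0, 0, 0],
  [0.7, 0, 0, 12, 0, 0, 0],
  [0.7, 0, 0, 15, 0, 0, 0],
])

```text
time: 49.78
tool_pos: [0.3906, -0.3575, 0.2413]
tool_rot: [-3.139, 0.002, 3.111]
contact_force: [0.8, -0.7, -0.1]
opening: 0.0642
grip_force: 0.0
```

step_arm([
  [0.7, 0, 4, 1, 0, 0, 0],
  [0.7, 0, 8, 2, 0, 0, 0],
  [0.7, 1, 12, 2, 0, 0, 0],
  [0.7, 2, 16, 2, 0, 0, 0],
  [0.7, 2, 19, 2, 0, 0, 0],
])

```text
time: 50.2
tool_pos: [0.4109, -0.1645, 0.2582]
tool_rot: [3.141, 0.002, 3.112]
contact_force: [0.1, -0.4, 0.2]
opening: 0.0641
grip_force: 0.0
```

step_arm([
  [0.7, 0, 4, 0, 0, 0, 0],
  [0.7, 0, 8, 0, 0, 0, 0],
  [0.7, 0, 12, 0, 0, 0, 0],
  [0.7, 0, 16, 0, 0, 0, 0],
  [0.7, 0, 16, 0, 0, 0, 0],
])

```text
time: 50.62
tool_pos: [0.4095, -0.0011, 0.2582]
tool_rot: [3.139, 0.001, 3.118]
contact_force: [-0.2, -0.2, -0.3]
opening: 0.0641
grip_force: 0.0
```

Run:
```python
from h import *
a=read_camera("scene");b=read_camera("side");print(observe()["time"])
c=np.zeros((590,800,3),np.uint8);c[:330,:]=cv2.resize(a[110:275,200:440],(800,330)) if 0 else 0
c=np.zeros((560,800,3),np.uint8);c[:,:420]=cv2.resize(a[90:290,205:430],(420,373))[0:373][:, :].repeat(1,0)[:373] if 0 else 0
A=cv2.resize(a[100:280,200:440],(400,300));B=cv2.resize(b[170:370,240:450],(400,381))
c=np.zeros((381,800,3),np.uint8);c[:300,:400]=A;c[:,400:]=B
cv2.imwrite("pics/c13.png",c[:,:,::-1])
```

```text
50.7167
```

View pics/c13.png

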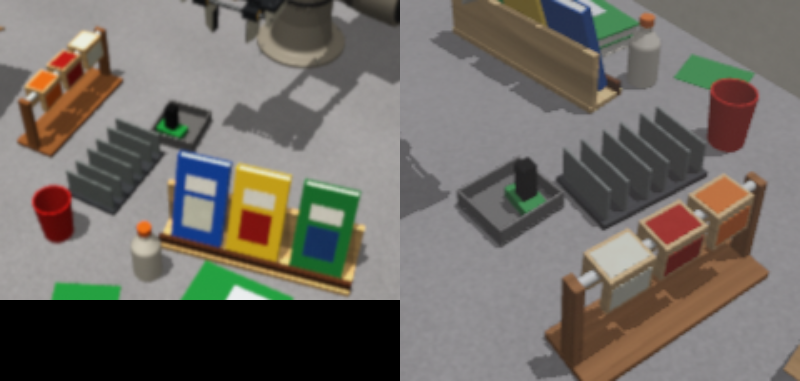

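The final view shows three signs astride the bar (right crop, (620,265), (675,235), (722,205)), three books leaning, the stamp in the tray, and the bystanders unmoved.

```bash
python3 -c "
from cell import *
print(hand_in())"
```

```text
the job is handed in; nothing more can be done
None
```

I handed the job in at about 51 s: the stamp is in the grey tray, all three books lean on the stand, and all three signs hang on the bar. The final pictures show the pen pot, glue and pile where they were; the hand-in gave no verdict.

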